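# Make up a self-watering seed pot on the potting bench

### The arm

A 6-joint arm with a two-finger parallel gripper is mounted at the origin on the work surface. World frame = base frame: x ahead of the robot, y to its left, z up, the work surface at z = 0. Lengths are in m, angles in degrees, forces in N, time in s.
With the tool pointing down it reaches from about 0.275 to 0.875 m from the base axis. Payload 12.5 kg.
Tool frame: the origin (TCP) lies at the very end of the fingers, on their centre line; the grasp point (between the pads) lies behind it (grip_depth is the y of the grasp point in the tool frame, in m); y points along the fingers, z is the direction in which the jaws open and shut, and the axes are right-handed (so a half turn about y gives the same grasp; the last joint's range is limited). The gripper opens to 85 mm and grips with 20 to 120 N. Pads are 22 mm wide; open, the fingers measure 114 mm over their backs; the gripper's body (76 mm by 85 mm) begins 54 mm behind the grasp point. The pads swing forward as they close: fully open they stand 13 mm farther back than shut.
Start: joints at [-4.847, 20.094, 94.641, -0, 65.266, -4.847], TCP at [0.55, 0, 0.231] pointing down, gripper open.
Joint ranges: [-157.81, 157.81], [-45, 120.19], [0.68, 151.7], [-89.99, 269.99], [4.06, 180], [-164.3, 164.3]. Speed limits (degrees/s): [127.2, 127.2, 159.86, 180, 180, 180].

### API

Orientations are given as a 3x3 rotation matrix whose columns are the frame's x, y, z axes.
In Python, from rig import * gives the robot as it stands.
- The arm moves only by the tool carry_out, never from a script. Its argument "plan" is a list of rows, each a list of 4 numbers: the shift along the world's x, y, z in m, then the turn about the world's z in degrees. In form: [[x, y, z, spin], ...]. A call has 1 to 8 rows; each row is the pose to reach, as a shift and turn from the pose measured when the call began; what a row does not reach only later rows make up. A row lasts 1/8 s, in which the tool goes at most 62.5 mm and 10.7 degrees, less where a joint would pass 70% of its speed; a pose out of reach is approached as far as the arm can. A call with a gripper value outside its range is refused whole. "fingers" is the opening in per cent of the stroke, from 0 (shut) to 100 (fully open), set as the call begins (left out, the last holds). The fingers move at their own pace and stop on an object; "grip_force" is the grip in N (left out, the last holds). Time passes only in rows, so rows that repeat a pose let the fingers close. It gives the time, the measured TCP pose, the force and the opening at its end, in the units of the state.
- sense(): the state, without advancing time (a new reading comes with each control period).
- camera(name): name is "scene" or "side" or "wrist"; returns a dict with "pixels" (420x560x3 uint8, red, green, blue), "fov_y" (degrees; the focal length in pixels is half the picture's height over the tangent of half this angle, whatever the lens; pixels are square), "cx", "cy" (the principal point, pixels), "position" and "orientation" of the camera in the world. Camera axes: x right, y down, z forward; pixel columns grow to the right and rows downward; lengths in m; the calibration is good to about 2 mm. A picture is of the moment at which its call begins. There is no depth.
- sign_off(): hands the job in, once; it reports no verdict.
Trained networks look in a picture, given as the dict that the camera call returned (one of the last four; its "shot" number tells which), for a name from the list of things; names that differ only in an ending like _2 or _b are one class to them, and where a whole thing is asked for, a point or a joint stands for the part that bears it (a point fixed in the world has none). Each returns a list of dicts, best first, with "confidence" (0 to 1); they miss things now and then, are a little off and sometimes report something else, mostly with a low value. They report only what shows in the picture. A call takes as long as a camera call.
- find_in(picture, query): "centre" ([row, column] in pixels, amid what is visible of it).
- landmark_of(picture, query): "centre" ([row, column] in pixels: a listed point, or the origin of a listed thing).
The state is a dict: "time_s": time; "joint_pos": joint angles; "joint_vel": joint speeds; "effort": joint torques, N m; "position": TCP position; "tcp_rot": TCP orientation; "wrist_force": force on the tool from outside, world axes, zero at the start; "ft_torque": the same for the moment, N m; "gripper_width": finger opening in m.
Only numpy, scipy, OpenCV 4.12 (cv2) and the standard library are available. Lean on these libraries where they do the work, as an engineer would, in place of code of your own. Each camera call takes 0.05 s, during which the arm holds its last target.

### The job

Clear the cork mat by standing the wooden tamper upright in the middle of the slate tile, then make up a self-watering pot in the middle of the mat, from the bottom up: the black saucer, the orange pot flat inside the saucer, the white insert hanging fully home in the pot's mouth, and last the green cap seated in the insert. Take one piece at a time in that order, leave the finished stack upright and let go of everything, and do not disturb the blue tin and the little succulent.

Things in the scene. Friction and masses are not known exactly. Their poses are not given: they have to be found in the camera images.
- mat: Square cork mat, 120 x 120 mm, 4 mm thick, fixed flat to the bench, turned a little. Origin: centre of its underside; z up. Its place and the slate's are swapped at random. The seed pot is built here; the tamper stands on it at the start.
- slate: Square dark slate-grey tile, 110 x 110 mm, 6 mm thick, fixed flat to the bench. Origin: centre of its underside; z up. The tamper goes here.
- tamper: Loose wooden tamper for firming compost, about 0.09 kg: a round foot 48 mm across and 14 mm high, with an upright round handle 22 mm across on its axis from 14 to 60 mm up. Stands upright near the middle of the cork mat at the start. Origin: centre of its underside; z up along the handle.
- saucer: Loose black square saucer, open on top, about 0.05 kg: 64 x 64 mm outside, 14 mm high, walls 3 mm (58 x 58 mm inside), floor 3 mm thick. x and y axes lie square to its sides. Lies right way up on the bench. Origin: centre of its underside; z up.
- pot: Loose empty square orange pot, about 0.06 kg, 58 mm high: foot 42 x 42 mm, 3 mm walls sloping out to an upright rim band 60 x 60 mm outside, 54 inside, over the top 12 mm. x, y square to its sides. Goes in the saucer with sides within about 0.3 rad of square to the saucer's, its foot on the saucer's floor. (The full pots at the far edge are not meant.) Origin: centre of underside; z up.
- insert: Loose round white cup, about 0.06 kg, open on top, 60 mm high, upright: cup 36 mm across at the foot, 44 at 36 mm up; flat flange 66 across, 36 to 40 mm up; upright collar 52 across outside, 45 inside, 40 to 60 mm up. Fully home the cup hangs in the pot, flange on the pot's rim, origin 22 mm above the pot's; hold it by the collar. Origin: centre of underside; z up.
- cap: Loose round green cap, about 0.05 kg, 40 mm high, standing on its plug: plug 37 mm across, 0 to 10 mm; disc 60 across, 10 to 15 mm; round knob 22 across, 15 to 40 mm up. Seated, the plug is inside the insert's collar and the disc rests on the collar's top, origin 50 mm above the insert's. Origin: centre of underside; z up.
- tin: Bystander, to be left alone: round blue tin with a bright steel lid, 60 mm across, 45 mm high, loose on the bench. Origin: centre of its underside; z up.
- succulent: Bystander, to be left alone: a small green succulent in a round terracotta pot, 60 mm across, about 62 mm high over all, loose on the bench. Origin: centre of its underside; z up.

How it is judged:
By the outcome, as a careful person would: the job done as asked, in the order asked, and still so for the second after the job is handed in, with the robot touching nothing.
It also fails if it takes over 128 s, if anything falls off the work surface, if the arm or the gripper's body presses on something with over 40 N, if the wrist force passes 120 N, or if a joint passes its speed limit or range.

## Working session

There is one attempt and no reset: what is moved stays moved. The work goes in short steps, Python scripts to look and compute and a tool call to move; the robot and the scene stay as the last step left them, time stands still between calls to the robot, and variables do not carry over. Pictures are saved under pics/ and viewed, and the job is handed in when it is done.

Besides the shell and the picture viewer there is one more tool, called after "Emit:" as name(argument=value, ...) on one line, values as JSON. carry_out: Moves the arm, as the interface text tells. Its arguments: {"type":"object","properties":{"plan":{"type":"array"},"fingers":{"type":"number"},"grip_force":{"type":"number"}},"required":["plan"]}

```bash
ls; mkdir -p pics
cat > h.py <<'E'
from rig import *
import numpy as np, cv2
def save(p,name): cv2.imwrite('pics/%s.png'%name, cv2.cvtColor(np.asarray(p['pixels']),cv2.COLOR_RGB2BGR))
def ray(p,rc):
    f=210/np.tan(np.radians(p['fov_y'])/2)
    d=np.array([(rc[1]-p['cx'])/f,(rc[0]-p['cy'])/f,1.0]); R=np.array(p['orientation']).reshape(3,3)
    d=R@d; return np.array(p['position']),d/np.linalg.norm(d)
def onz(p,rc,z):
    o,d=ray(p,rc); return o+d*(z-o[2])/d[2]
def tri(rays):
    A=np.zeros((3,3));b=np.zeros(3)
    for o,d in rays:
        M=np.eye(3)-np.outer(d,d);A+=M;b+=M@o
    x=np.linalg.solve(A,b)
    return x,[np.linalg.norm((np.eye(3)-np.outer(d,d))@(x-o)) for o,d in rays]
def proj(p,X):
    f=210/np.tan(np.radians(p['fov_y'])/2); R=np.array(p['orientation']).reshape(3,3)
    c=R.T@(np.array(X)-np.array(p['position'])); return np.array([p['cy']+f*c[1]/c[2],p['cx']+f*c[0]/c[2]])
E
python3 - <<'E'
from h import *
import rig
print([n for n in dir(rig) if not n.startswith('_')])
try: print(grip_depth)
except Exception as e: print(e)
s=sense(); print(s)
P={n:camera(n) for n in ['scene','side','wrist']}
for n,p in P.items():
    save(p,n+'0'); print(n,p['position'],np.round(p['orientation'],3).tolist(),p['fov_y'],p['cx'],p['cy'])
for q in ['mat','slate','tamper','saucer','pot','insert','cap','tin','succulent']:
    for n,p in P.items():
        r=landmark_of(p,q); print(q,n,[(np.round(a['centre'],1).tolist(),round(a['confidence'],2)) for a in r[:3]])
E
```

```text
pics
['Unreachable', 'camera', 'find_in', 'grip_depth', 'landmark_of', 'sense', 'sign_off']
-0.0187
{'time_s': 0.0, 'joint_pos': array([-4.84848244e+00,  2.01291295e+01,  9.46783035e+01, -1.72857337e-03,
        6.52644693e+01, -4.84601699e+00]), 'joint_vel': array([ 0.04929959, -0.06000148,  0.05514441, -0.02641347,  0.07909067,
       -0.13477018]), 'effort': array([ 1.33101348e-03, -5.06107914e+01, -2.91406649e+01,  6.01447425e-06,
        4.57781483e-03,  4.96419239e-05]), 'position': array([5.49660046e-01, 3.50369329e-05, 2.30703631e-01]), 'tcp_rot': array([[-3.04385701e-05, -1.25275690e-03,  9.99999215e-01],
       [-9.99999996e-01,  7.87649111e-05, -3.03399205e-05],
       [-7.87268407e-05, -9.99999212e-01, -1.25275930e-03]]), 'wrist_force': array([ 0.34146271, -0.32308344, -0.40498211]), 'ft_torque': array([-0.03553428, -0.0196542 ,  0.01687229]), 'gripper_width': 0.08509953554044898}
scene [1.26552376 0.39349892 0.64242949] [[-0.467, 0.526, -0.711], [0.884, 0.257, -0.391], [-0.023, -0.811, -0.585]] 42.76949173944971 281.59645727735915 212.22308570833445
side [ 0.30898766 -0.
[... 606 characters left out ...]
r wrist [([285.0, 264.0], 0.59)]
saucer scene [([210.5, 301.6], 0.74)]
saucer side [([233.1, 258.3], 0.73)]
saucer wrist [([293.2, 253.6], 0.69), ([175.7, 200.4], 0.59)]
pot scene [([174.8, 175.2], 0.95), ([208.5, 219.3], 0.65)]
pot side [([332.9, 288.2], 0.76)]
pot wrist []
insert scene [([308.2, 435.6], 0.72)]
insert side [([164.0, 285.2], 0.91)]
insert wrist []
cap scene [([213.8, 136.6], 0.58)]
cap side [([315.0, 358.8], 0.96)]
cap wrist []
tin scene [([254.6, 447.4], 0.56), ([308.7, 434.1], 0.25)]
tin side [([170.9, 238.8], 0.77), ([311.6, 356.3], 0.17)]
tin wrist []
succulent scene [([258.2, 259.2], 0.73)]
succulent side [([226.3, 319.2], 0.85)]
succulent wrist [([184.1, 342.7], 0.68)]
```

Run:
```python
import cv2,numpy as np
a=[cv2.imread('pics/%s0.png'%n) for n in ['scene','side','wrist']]
cv2.imwrite('pics/a.png',cv2.resize(a[0],(784,588)));cv2.imwrite('pics/b.png',cv2.resize(a[1],(784,588)))
```

```text
(no output)
```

View pics/a.png

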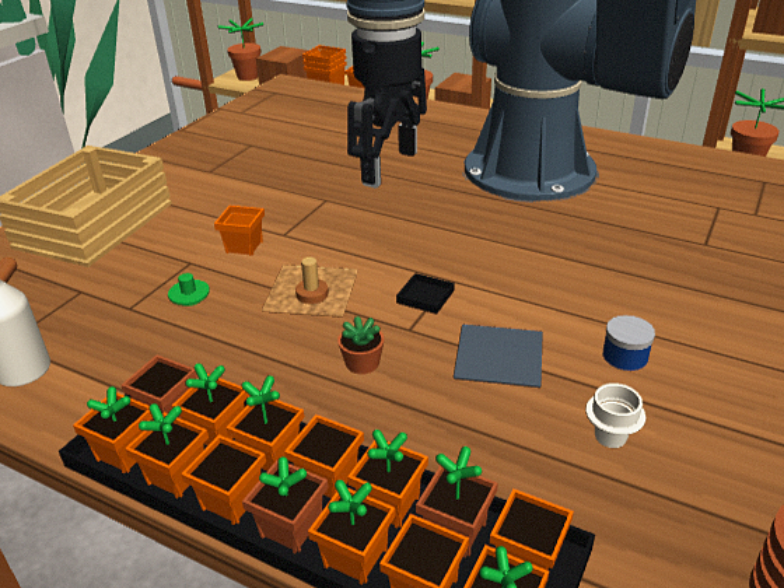

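View pics/b.png

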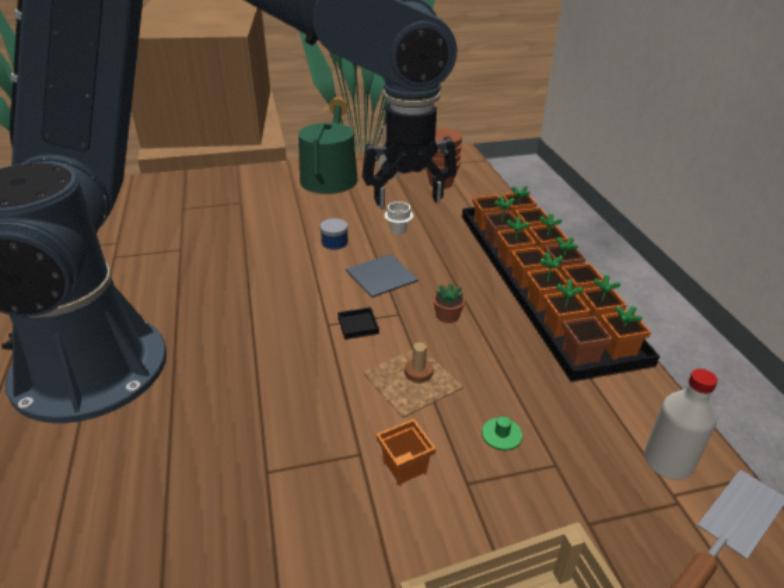

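View pics/wrist0.png

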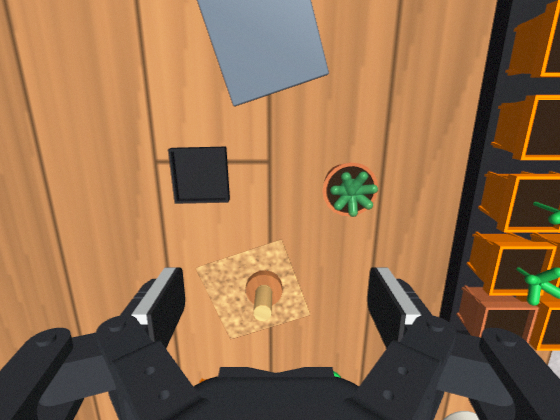

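Run:
```python
from h import *
P={n:camera(n) for n in ['scene','side','wrist']}
for q in ['mat','slate','tamper','saucer','pot','insert','cap','tin','succulent']:
    rs=[]
    for n,p in P.items():
        r=landmark_of(p,q)
        if r:
            rs.append(ray(p,r[0]['centre'])); print(q,n,round(r[0]['confidence'],2),onz(p,r[0]['centre'],.0).round(4))
    if len(rs)>1:
        print('   tri',[a if i else a.round(4) for i,a in enumerate([tri(rs)[0]])],np.round(tri(rs)[1],4), tri(rs[:2])[0].round(4))
```

```text
mat scene 0.7 [ 0.5216 -0.1712  0.    ]
mat side 0.86 [ 0.5213 -0.1517  0.    ]
mat wrist 0.73 [ 0.525  -0.1575  0.    ]
   tri [array([ 0.5243, -0.1599,  0.0044])] [0.0075 0.0055 0.0045] [ 0.5229 -0.1636  0.0068]
slate scene 0.87 [0.5347 0.1434 0.    ]
slate side 0.94 [0.5359 0.15   0.    ]
slate wrist 0.88 [0.5378 0.1429 0.    ]
   tri [array([0.5366, 0.1439, 0.0027])] [0.0009 0.0022 0.0019] [0.5358 0.1448 0.0025]
tamper scene 0.94 [ 0.5308 -0.1473  0.    ]
tamper side 0.79 [ 0.5303 -0.1436  0.    ]
tamper wrist 0.85 [ 0.5374 -0.1498  0.    ]
   tri [array([ 0.5334, -0.1463,  0.0024])] [0.0009 0.0039 0.0044] [ 0.5307 -0.1459  0.0012]
saucer scene 0.86 [0.468  0.0047 0.    ]
saucer side 0.81 [0.466  0.0014 0.    ]
saucer wrist 0.67 [ 0.4596 -0.001   0.    ]
   tri [array([ 0.4633,  0.0011, -0.0009])] [0.0029 0.0029 0.0043] [ 0.4662  0.0036 -0.0017]
pot scene 0.88 [ 0.4685 -0.3261  0.    ]
pot side 0.79 [ 0.459  -0.3264  0.    ]
   tri [array([ 0.4619, -0.3275, -0.0022])] [0.0035 0.0035] [ 0.4619 -0.3275 -0.0022]
insert scene 0.87 [0.6117 0.3119 0.    ]
insert side 0.59 [0.6247 0.3078 0.    ]
insert wrist 0.64 [ 0.5208 -0.1591  0.    ]
   tri [array([0.5901, 0.1474, 0.1258])] [0.2    0.0248 0.1985] [0.6213 0.31   0.0033]
cap scene 0.8 [ 0.6219 -0.2921  0.    ]
cap side 0.58 [ 0.6117 -0.3091  0.    ]
   tri [array([ 0.6144, -0.3018, -0.0086])] [0.0012 0.0012] [ 0.6144 -0.3018 -0.0086]
tin scene 0.61 [0.4736 0.2965 0.    ]
tin side 0.58 [0.4681 0.3074 0.    ]
   tri [array([0.4696, 0.2984, 0.0016])] [0.0042 0.0042] [0.4696 0.2984 0.0016]
succulent scene 0.86 [ 0.6354 -0.009   0.    ]
succulent side 0.96 [0.6334 0.0077 0.    ]
succulent wrist 0.87 [ 0.6269 -0.0056  0.    ]
   tri [array([ 0.6308, -0.005 ,  0.0037])] [0.0071 0.0054 0.0046] [ 0.6343 -0.0039  0.0051]
```

The scene view shows the mat with the tamper at about (293,310) in the upscaled picture, the slate at (355,500), the saucer at (292,425), the pot at (228,240), the cap at (290,188) and the insert at (415,615). The network positions agree to within about 5–10 mm. Next I'll look down on the slate side with the wrist camera.

Emit:
carry_out(plan=[[0,0.05,0.02,0],[0,0.1,0.04,0],[0,0.15,0.06,0],[0,0.2,0.08,0],[0,0.2,0.08,0]])

```text
time_s: 3.62
position: [0.5501, 0.2029, 0.3126]
tcp_rot: [[0.004, 0.002, 1.0], [-1.0, 0.001, 0.004], [-0.001, -1.0, 0.002]]
wrist_force: [-0.4, -0.8, 0.3]
gripper_width: 0.0851
```

```bash
cat > g.py <<'E'
from h import *
def look(name,qs,cam='wrist',z=None):
    p=camera(cam); save(p,name)
    np.save('pics/'+name+'.npy',dict(p),allow_pickle=True)
    print(sense()['position'].round(4), p['position'])
    for q in qs:
        for r in landmark_of(p,q)[:2]: print(q,round(r['confidence'],2),np.round(r['centre'],1),onz(p,r['centre'],(z or {}).get(q,0)).round(4))
    return p
def load(name): return np.load('pics/'+name+'.npy',allow_pickle=True).item()
E
python3 - <<'E'
from g import *
look('w1',['slate','saucer','tin','insert','succulent'])
E
```

```text
[0.5499 0.2012 0.3116] [0.54905929 0.28014203 0.45491706]
slate 0.74 [206.7 267.1] [0.5381 0.1396 0.    ]
saucer 0.58 [285.4 219.9] [0.4604 0.0051 0.    ]
tin 0.73 [ 96.  209.1] [0.4605 0.2962 0.    ]
insert 0.93 [ 79.8 326.5] [0.6184 0.317  0.    ]
succulent 0.95 [292.9 320.2] [ 0.6248 -0.0088 -0.    ]
```

View pics/w1.png

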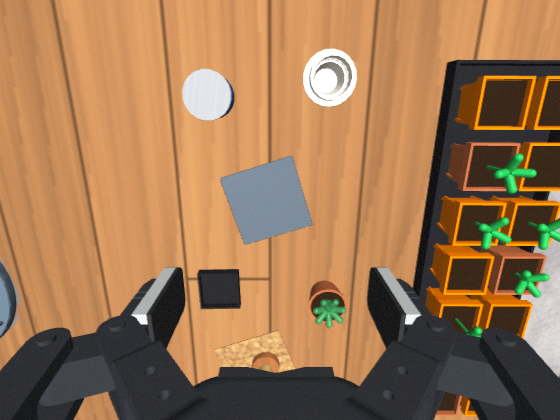

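The slate shows whole, centred near (200,266), with the tin at (95,208) and the insert at (78,328). I'll segment the slate, then move over the mat.

```bash
cat >> g.py <<'E'
def quad(p,mask,z):
    mask=cv2.morphologyEx(mask.astype(np.uint8),cv2.MORPH_OPEN,np.ones((3,3)))
    c=max(cv2.findContours(mask,cv2.RETR_EXTERNAL,cv2.CHAIN_APPROX_NONE)[0],key=cv2.contourArea)[:,0,:]
    X=np.array([onz(p,(v,u),z)[:2] for u,v in c])
    (cx,cy),(w,h),a=cv2.minAreaRect((X*1000).astype(np.float32))
    return np.round([cx,cy,w,h,a],1)
E
python3 - <<'E'
from g import *
p=load('w1'); im=np.asarray(p['pixels']).astype(int)
def roi(m,r0,r1,c0,c1):
    k=np.zeros(m.shape,bool);k[r0:r1,c0:c1]=1;return m&k
m=roi(im[...,2]>im[...,0],130,260,200,330)
print('slate',quad(p,m,.006))
m=roi(im.max(2)<70,262,320,190,250); print('saucer',quad(p,m,.014))
E
```

```text
slate [537.7 149.1 108.  108.9  17.8]
saucer [461.7   7.3  64.6  67.    0. ]
```

Emit:
carry_out(plan=[[0,-0.06,-0.02,0],[0,-0.12,-0.04,0],[0,-0.18,-0.06,0],[0,-0.24,-0.06,0],[0,-0.28,-0.06,0],[0,-0.28,-0.06,0]])

```text
time_s: 4.68
position: [0.5495, -0.0842, 0.2506]
tcp_rot: [[-0.006, -0.001, 1.0], [-1.0, -0.001, -0.006], [0.001, -1.0, -0.001]]
wrist_force: [-0.2, -0.1, 0.4]
gripper_width: 0.0851
```

Run:
```python
from g import *
look('w2',['mat','saucer','tamper','pot','cap','succulent'])
```

```text
[ 0.5496 -0.0825  0.2506] [ 0.5497781  -0.00672101  0.3927081 ]
mat 0.66 [225.2 256.3] [ 0.5231 -0.1542  0.    ]
mat 0.35 [336.2 215.9] [ 0.4583 -0.3306  0.    ]
saucer 0.66 [101.7 198.6] [0.4592 0.001  0.    ]
tamper 0.9 [218.5 265.5] [ 0.5354 -0.1448  0.    ]
pot 0.76 [332.6 215. ] [ 0.4573 -0.3242  0.    ]
cap 0.56 [320.4 320.7] [ 0.6138 -0.3037  0.    ]
succulent 0.6 [108.6 343.2] [ 0.6295 -0.0078  0.    ]
```

View pics/w2.png

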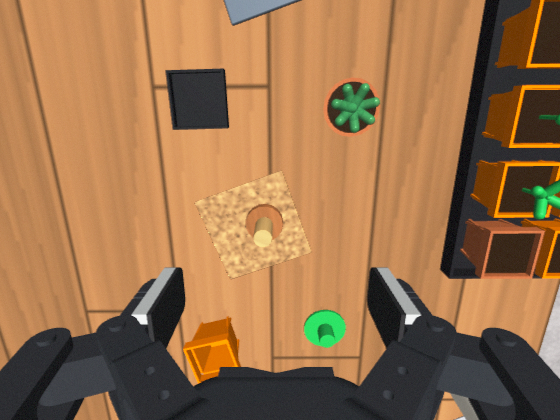

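The mat's corners show at about (201,196), (172,282), (250,310) and (278,231). The tamper handle top is at (239,263), and the saucer spans (68–131, 166–228).

Run:
```python
from g import *
p=load('w2'); im=np.asarray(p['pixels'])
C=[(201,195.5),(171.5,282),(250.5,310),(278.5,231)]
X=np.array([onz(p,c,.004)[:2] for c in C]); print(X.round(4),X.mean(0).round(4)); 
d=np.roll(X,-1,0)-X; print(np.linalg.norm(d,axis=1).round(4), np.degrees(np.arctan2(d[:,1],d[:,0])).round(1))
print('handle top',onz(p,(239,263),.064).round(4),'foot top',onz(p,(220,264.5),.018).round(4))
m=(im.astype(int).max(2)<70); k=np.zeros_like(m);k[55:140,150:240]=1
print('saucer',quad(p,m&k,.014))
c=cv2.resize(im[160:290,180:325],None,fx=5,fy=4.5,interpolation=cv2.INTER_CUBIC); cv2.imwrite('pics/w2c.png',c[...,::-1])
q=load('w1')
# slate corners fit
im=np.asarray(q['pixels']).astype(int)
# cap via ellipse of disc at z=.015
for nm,p,lo,z in [('cap',load('w2'),None,.015)]:
    i=np.asarray(p['pixels']).astype(int); m=((i[...,1]>i[...,0]+60)&(i[...,1]>i[...,2]+60)).astype(np.uint8); m[:290]=0
    c=max(cv2.findContours(m,0,1)[0],key=cv2.contourArea); e=cv2.fitEllipse(c); print(e,onz(p,(e[0][1],e[0][0]),z).round(4))
```

```text
[[ 0.4465 -0.1191]
 [ 0.557  -0.0818]
 [ 0.5946 -0.1894]
 [ 0.4863 -0.2312]] [ 0.5211 -0.1554]
[0.1167 0.1141 0.1161 0.1189] [  18.7  -70.8 -158.9  109.6]
handle top [ 0.5345 -0.1467  0.064 ] foot top [ 0.5348 -0.1405  0.018 ]
saucer [461.9   3.3  64.4  62.5   1.2]
((324.4624328613281, 327.9615173339844), (36.21470260620117, 40.566253662109375), 83.10702514648438) [ 0.6171 -0.3052  0.015 ]
```

View pics/w2c.png

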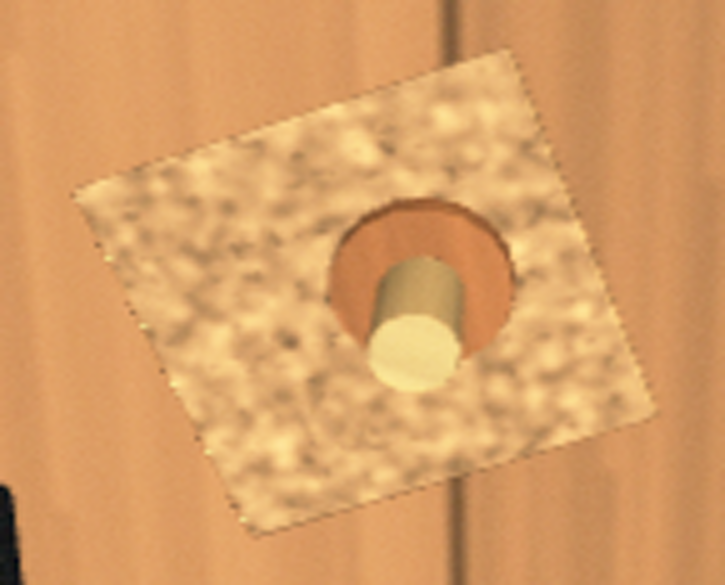

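Run:
```python
from g import *
p=load('w1'); g=cv2.cvtColor(np.asarray(p['pixels']),cv2.COLOR_RGB2GRAY).astype(float)
g=cv2.GaussianBlur(g,(3,3),0)
def track(r0,c0,r1,slope):
    c=c0; out=[]
    for r in range(r0,r1):
        c+=slope
        lo=int(round(c))-4; seg=g[r,lo:lo+9]; w=np.clip(np.median(seg)-seg,0,None)
        if w.sum()>15: cc=lo+(w*np.arange(9)).sum()/w.sum(); c=.8*c+.2*cc; out.append((r,cc))
    return np.array(out)
for r0,c0,r1,s in [(3,58,320,.2),(3,157,270,.1),(3,378,270,-.06)]:
    t=track(r0,c0,r1,s); 
    q=np.polyfit(t[:,0],t[:,1],2); l=np.polyfit(t[:,0],t[:,1],1); print(len(t),'bow px',q[0]*((t[-1,0]-t[0,0])/2)**2, t[0],t[-1], np.std(t[:,1]-np.polyval(l,t[:,0])))
```

```text
316 bow px 0.43733842590603866 [ 3.        54.5196926] [318.         113.89461627] 0.36461372498715
267 bow px -0.24117783664564066 [  3.         160.15501114] [269.         182.37850253] 0.24093409386415857
267 bow px -0.025035491335346754 [  3.         376.99319066] [269.         353.52963671] 0.06559626826822615
```

The plank lines are straight, so there is no lens distortion. The two measured squares come out a little small, so I'll take a view with the wrist turned a quarter turn to calibrate the wrist camera against the robot.

Emit:
carry_out(plan=[[0.01,-0.02,0,-10],[0.02,-0.05,0,-20],[0.025,-0.072,0,-30],[0.025,-0.072,0,-40],[0.025,-0.072,0,-50],[0.025,-0.072,0,-60],[0.025,-0.072,0,-70],[0.025,-0.072,0,-80]])

```text
time_s: 6.02
position: [0.5751, -0.1515, 0.2509]
tcp_rot: [[-0.986, -0.0, 0.169], [-0.169, 0.001, -0.986], [0.0, -1.0, -0.001]]
wrist_force: [-0.4, -0.2, 0.6]
gripper_width: 0.0854
```

Emit:
carry_out(plan=[[0,0,0,-10],[0,0,0,-10]])

```text
time_s: 6.28
position: [0.5752, -0.151, 0.2509]
tcp_rot: [[-1.0, -0.0, -0.003], [0.003, 0.001, -1.0], [0.0, -1.0, -0.001]]
wrist_force: [-0.1, -0.4, 0.1]
gripper_width: 0.085
```

Run:
```python
from g import *
look('w3',['mat','saucer','tamper','pot','cap','succulent'])
print(sense()['tcp_rot'].round(3))
```

```text
[ 0.5752 -0.1511  0.2509] [ 0.65261559 -0.15167047  0.39303212]
mat 0.8 [215.9 282.9] [ 0.5189 -0.1605  0.    ]
saucer 0.64 [253.6 166.7] [ 0.4652 -0.0023 -0.    ]
tamper 0.81 [205.2 272.1] [ 0.5336 -0.1464  0.    ]
pot 0.88 [255.  396.9] [ 0.4619 -0.3162  0.    ]
cap 0.95 [138.4 404.5] [ 0.6178 -0.308   0.    ]
succulent 0.85 [132.4 153.3] [ 0.626  -0.0034  0.    ]
[[-1.    -0.    -0.004]
 [ 0.004  0.001 -1.   ]
 [ 0.    -1.    -0.001]]
```

View pics/w3.png

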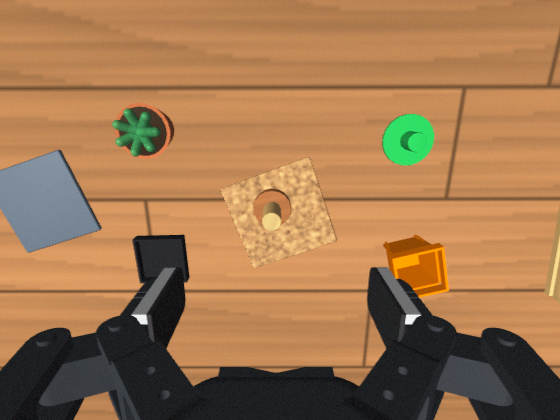

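The mat is centred near (212,279), with the handle top at (222,272), the cap at (139,408) and the pot rim at (268,420). The slate is partly in view on the left.

```bash
cat > cal.py <<'E'
from g import *
from scipy.optimize import least_squares
from scipy.spatial.transform import Rotation as Ro
def sub(p,pts):
    g=cv2.cvtColor(np.asarray(p['pixels']),cv2.COLOR_RGB2GRAY)
    q=np.array([[c,r] for r,c in pts],np.float32).reshape(-1,1,2)
    o=cv2.cornerSubPix(g,q.copy(),(4,4),(-1,-1),(3,50,.01)).reshape(-1,2)
    return [(b,a) for a,b in o]
w={n:load(n) for n in['w1','w2','w3']}
mat={'w2':[(202.2,195),(171.1,282),(251.5,311),(278.9,231.4)],'w3':[(267,254),(190,221),(157,309),(240,337)]}
for n in mat:
    s=sub(w[n],mat[n]); print(n,np.round(s,1).tolist()); mat[n]=[a if np.hypot(a[0]-b[0],a[1]-b[1])<3 else b for a,b in zip(s,mat[n])]
sl={'w1':[(178,220),(156,291.5),(223,312),(244,245)]}
s=sub(w['w1'],sl['w1']);print(np.round(s,1).tolist());sl['w1']=s
sq=np.array([[-1,1],[1,1],[1,-1],[-1,-1]])/2.
def cor(x,y,t,L): 
    c,s=np.cos(t),np.sin(t); return sq*L@np.array([[c,s],[-s,c]])+[x,y]
def cam(p,d):
    R0=np.array(p['orientation']).reshape(3,3); q=dict(p)
    q['position']=np.array(p['position'])+R0@d[:3]; q['orientation']=R0@Ro.from_rotvec(d[3:6]).as_matrix(); return q
def res(v):
    d=v[:6]; r=[]
    for feats,o,L,z in [(mat,v[6:9],.12,.004),(sl,v[9:12],.11,.006)]:
        C=cor(*o,L)
        for n,pts in feats.items():
            q=cam(w[n],d)
            for a,b in zip(pts,C): r+=list((proj(q,[*b,z])-a)/0.5)
    return np.r_[r,d[:3]/.0015,d[3:]/.004]
if __name__=='__main__':
    v0=np.r_[np.zeros(6),.521,-.155,.33,.538,.145,.31]
    f=least_squares(res,v0); v=f.x
    print(np.round(v[:6],4),v[6:9].round(4),v[9:12].round(4),2*f.cost); print(np.round(res(v0)[:24],1)); print(f.fun.round(1))
    np.save('cal.npy',v[:6])
E
python3 cal.py
```

```text
w2 [[203.6999969482422, 194.5], [171.0, 280.20001220703125], [250.60000610351562, 310.70001220703125], [278.8999938964844, 231.39999389648438]]
w3 [[266.8999938964844, 253.39999389648438], [190.89999389648438, 220.8000030517578], [157.39999389648438, 307.70001220703125], [239.3000030517578, 335.5]]
[[177.6999969482422, 219.5], [155.0, 290.1000061035156], [224.60000610351562, 313.29998779296875], [244.5, 244.0]]
[ 0.0003 -0.0008 -0.0073 -0.0016  0.001   0.0005] [ 0.5207 -0.1567  0.3586] [0.5384 0.1495 0.3135] 77.61858687309861
[-7.6 -0.9 -3.8  5.7  3.8  2.2 -0.8 -4.6  2.5 -3.6 -6.7 -5.  -2.3  3.
  4.8  1.   6.2 -1.2  5.3  3.4  4.7 -1.1  5.5  0.3]
[-1.2 -0.7 -1.1  0.3  1.7  1.1  0.5 -1.1  2.4  1.8 -1.9 -2.9 -1.3 -0.2
  1.2  2.1  1.5 -0.5  0.6  2.  -1.6 -2.4 -0.7  0.8  0.2 -0.5 -4.8 -0.4
  0.3  0.1]
```

```bash
cat > pts.py <<'E'
from cal import cam,load,ray,tri,onz
import numpy as np
d=np.load('cal.npy')
def T(obs,cal=True):
    return tri([ray(cam(load(n),d) if cal else load(n),rc) for n,rc in obs])
E
python3 - <<'E'
from g import *
import cv2
for n,(r0,r1,c0,c1) in {'w3':(195,235,250,295)}.items():
    im=np.asarray(load(n)['pixels'])[r0:r1,c0:c1]; cv2.imwrite('pics/%sc.png'%n,cv2.resize(im,None,fx=12,fy=12,interpolation=cv2.INTER_CUBIC)[...,::-1])
from pts import T
for c in (0,1): print(T([('w2',(238,262.5)),('w3',(222,271.5))],c))
E
```

```text
w2 [[203.6999969482422, 194.5], [171.0, 280.20001220703125], [250.60000610351562, 310.70001220703125], [278.8999938964844, 231.39999389648438]]
w3 [[266.8999938964844, 253.39999389648438], [190.89999389648438, 220.8000030517578], [157.39999389648438, 307.70001220703125], [239.3000030517578, 335.5]]
[[177.6999969482422, 219.5], [155.0, 290.1000061035156], [224.60000610351562, 313.29998779296875], [244.5, 244.0]]
(array([ 0.53360038, -0.14620984,  0.06303492]), [np.float64(0.00043839782748492263), np.float64(0.00043839782748497104)])
(array([ 0.53381608, -0.14667757,  0.06331294]), [np.float64(0.000627185305131313), np.float64(0.0006271853051314453)])
```

View pics/w3c.png

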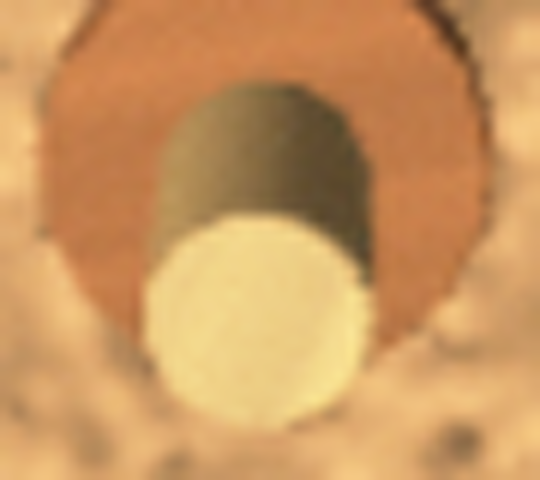

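The handle top triangulates to (0.5337, −0.1464, 0.063), in line with the given 60 mm height plus the mat. I'll grasp the tamper.

Emit:
carry_out(plan=[[-0.042,0.005,-0.04,0],[-0.042,0.005,-0.09,0],[-0.042,0.005,-0.14,0],[-0.042,0.005,-0.18,0],[-0.042,0.005,-0.21,0],[-0.042,0.005,-0.221,0],[-0.042,0.005,-0.221,0]], fingers=100)

```text
time_s: 7.5
position: [0.5332, -0.1466, 0.03]
tcp_rot: [[-1.0, -0.001, -0.003], [0.003, 0.001, -1.0], [0.001, -1.0, -0.001]]
wrist_force: [0.6, -0.6, 0.2]
gripper_width: 0.0856
```

Emit:
carry_out(plan=[[0,0,0,0],[0,0,0,0],[0,0,0,0],[0,0,0,0],[0,0,0,0],[0,0,0,0]], fingers=0, grip_force=30)

```text
time_s: 8.25
position: [0.5334, -0.1466, 0.0303]
tcp_rot: [[-1.0, -0.0, -0.003], [0.003, 0.001, -1.0], [0.0, -1.0, -0.001]]
wrist_force: [-1.6, 0.8, 5.5]
gripper_width: 0.0208
```

Emit:
carry_out(plan=[[0,0,0.03,0],[0,0,0.08,0],[0.001,0.03,0.12,0],[0.002,0.09,0.12,0],[0.003,0.15,0.12,0],[0.004,0.21,0.12,0],[0.005,0.27,0.12,0],[0.005,0.296,0.12,0]])

```text
time_s: 9.25
position: [0.5379, 0.1522, 0.1501]
tcp_rot: [[-1.0, -0.001, -0.001], [0.001, 0.001, -1.0], [0.001, -1.0, -0.001]]
wrist_force: [0.1, -1.1, -1.2]
gripper_width: 0.0211
```

Run:
```python
from g import *
s=sense();print(s['gripper_width'],s['position'],s['wrist_force'])
p=camera('scene');save(p,'s1')
```

```text
0.021138874386604133 [0.53787191 0.15215819 0.15006043] [ 0.08468375 -1.06685278 -1.20927991]
```

View pics/s1.png

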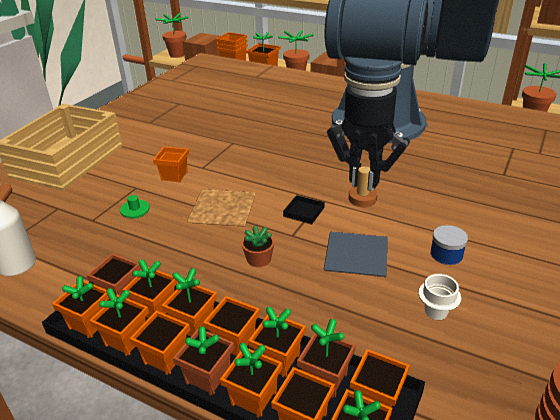

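The tamper hangs upright in the gripper at (185,363), above the slate at (254,357). I'll lower it.

Emit:
carry_out(plan=[[0.0005,-0.0025,-0.03,0],[0.0005,-0.0025,-0.07,0],[0.0005,-0.0025,-0.1,0],[0.0005,-0.0025,-0.112,0],[0.0005,-0.0025,-0.1165,0],[0.0005,-0.0025,-0.1175,0],[0.0005,-0.0025,-0.1175,0]])

```text
time_s: 10.18
position: [0.5389, 0.1513, 0.0334]
tcp_rot: [[-1.0, 0.001, -0.0], [0.0, 0.002, -1.0], [-0.001, -1.0, -0.002]]
wrist_force: [0.2, -0.8, -1.4]
gripper_width: 0.0208
```

Run:
```python
from g import *
s=sense();print(s['gripper_width'],s['position'],s['wrist_force'])
```

```text
0.02081733819995989 [0.5388821  0.1512606  0.03343652] [ 0.24027881 -0.84428058 -1.38328004]
```

Emit:
carry_out(plan=[[-0.0005,-0.0015,-0.0005,0],[-0.0005,-0.0015,-0.001,0],[-0.0005,-0.0015,-0.0015,0],[-0.0005,-0.0015,-0.0015,0]])

```text
time_s: 10.68
position: [0.5386, 0.1498, 0.0323]
tcp_rot: [[-1.0, 0.001, -0.0], [0.0, 0.002, -1.0], [-0.001, -1.0, -0.002]]
wrist_force: [-0.5, -0.8, 6.4]
gripper_width: 0.0213
```

Emit:
carry_out(plan=[[0,0,0,0],[0,0,0,0],[0,0,0,0],[0,0,0.005,0],[0,0,0.03,0],[0,0,0.08,0],[0,0,0.14,0],[0,0,0.14,0]], fingers=100)

```text
time_s: 11.68
position: [0.5407, 0.1503, 0.1771]
tcp_rot: [[-1.0, 0.01, -0.0], [0.0, 0.003, -1.0], [-0.01, -1.0, -0.003]]
wrist_force: [-0.1, 0.4, -0.2]
gripper_width: 0.0853
```

Run:
```python
from g import *
look('w4',['slate','tamper','saucer','insert'])
p=camera('scene');save(p,'s2')
```

```text
[0.5394 0.15   0.1744] [0.61666313 0.14939598 0.32003965]
tamper 0.57 [191.1 277.2] [0.5384 0.1489 0.    ]
saucer 0.97 [260.8 407.8] [0.4588 0.0037 0.    ]
insert 0.92 [118.  105.6] [0.6115 0.3158 0.    ]
```

View pics/w4.png

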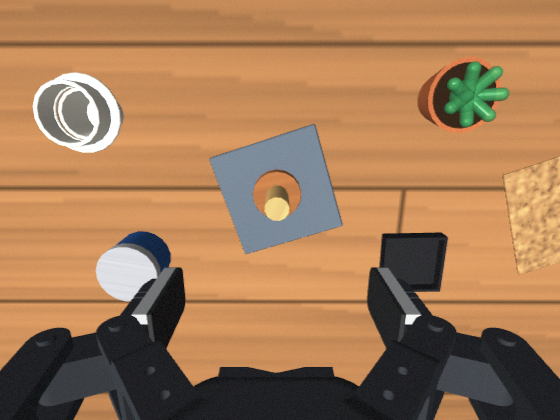

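View pics/s2.png

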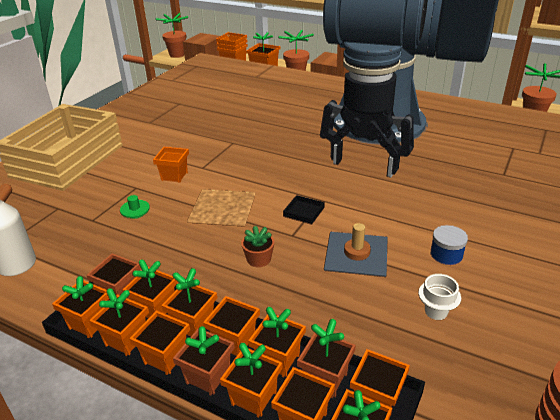

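The tamper stands centred on the slate: its foot is at (191,277) and the slate's centre at about (190,278). The saucer is at (261,412). I'll move to get a close view of the saucer.

Emit:
carry_out(plan=[[-0.01,-0.05,0,0],[-0.02,-0.1,0,0],[-0.03,-0.146,0,0],[-0.03,-0.146,-0.01,0],[-0.03,-0.146,-0.01,0]])

```text
time_s: 12.6
position: [0.5075, 0.004, 0.16]
tcp_rot: [[-1.0, -0.003, -0.001], [0.001, 0.002, -1.0], [0.003, -1.0, -0.002]]
wrist_force: [-0.1, 0.3, -1.0]
gripper_width: 0.0853
```

Run:
```python
from g import *
look('w5',['saucer','mat'])
p=camera('side');save(p,'side5');np.save('pics/side5.npy',dict(p),allow_pickle=True)
p=load('w5');print(p['orientation'])
```

```text
[0.5078 0.0044 0.1604] [0.58525358 0.00333323 0.3018867 ]
saucer 0.62 [235.9 275.1] [0.4598 0.0045 0.    ]
mat 0.55 [177.2 439.8] [ 0.5211 -0.1552  0.    ]
[[-0.0014894  -0.9522799  -0.30522251]
 [-0.99999828  0.00108162  0.00150513]
 [-0.00110317  0.30522422 -0.95227987]]
```

View pics/w5.png

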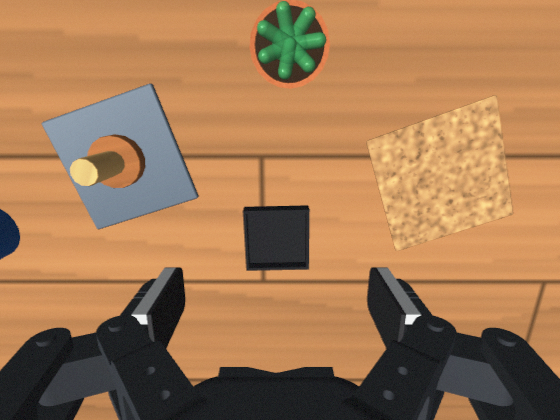

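View pics/side5.png

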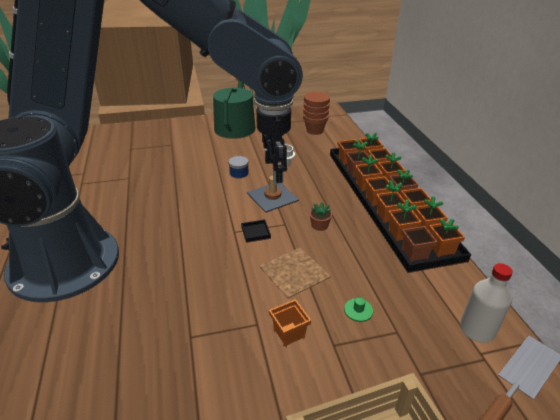

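The saucer's rim spans (206–270, 244–309), almost square to the jaws. The mat is fully in view on the right, with corners at (141,367), (96,496), (214,513) and (250,397).

Run:
```python
from g import *
from pts import *
from cal import cam
p=load('w5'); q=cam(p,d)
im=np.asarray(p['pixels']); cv2.imwrite('pics/w5c.png',cv2.resize(im[195:285,230:325],None,fx=6,fy=6,interpolation=cv2.INTER_CUBIC)[...,::-1])
for P in (p,q):
    X=np.array([onz(P,c,.014)[:2] for c in [(207,244),(205.5,309),(269,309.5),(270,246.5)]]);print(X.round(4).tolist(),X.mean(0).round(4))
    X=np.array([onz(P,c,.004)[:2] for c in [(141,367),(96,496),(214,513),(250,397)]]);print('mat',X.mean(0).round(4),np.linalg.norm(np.roll(X,-1,0)-X,axis=1))
    im=np.asarray(p['pixels']).astype(int); m=im.max(2)<70; k=np.zeros_like(m);k[195:283,230:325]=1
    print(quad(P,m&k,.014))
```

```text
w2 [[203.6999969482422, 194.5], [171.0, 280.20001220703125], [250.60000610351562, 310.70001220703125], [278.8999938964844, 231.39999389648438]]
w3 [[266.8999938964844, 253.39999389648438], [190.89999389648438, 220.8000030517578], [157.39999389648438, 307.70001220703125], [239.3000030517578, 335.5]]
[[177.6999969482422, 219.5], [155.0, 290.1000061035156], [224.60000610351562, 313.29998779296875], [244.5, 244.0]]
[[0.4954, 0.0341], [0.4968, -0.0278], [0.4293, -0.0304], [0.4283, 0.0337]] [0.4625 0.0024]
mat [ 0.5204 -0.1561] [0.11747618 0.11734371 0.11715196 0.11746644]
[463.1   3.2  67.   62.2   1.6]
[[0.4958, 0.0341], [0.4972, -0.0292], [0.4281, -0.0318], [0.427, 0.0338]] [0.462  0.0017]
mat [ 0.5213 -0.1605] [0.12019917 0.12018281 0.11995746 0.12028252]
[462.7   2.6  68.6  63.7   1.6]
```

View pics/w5c.png

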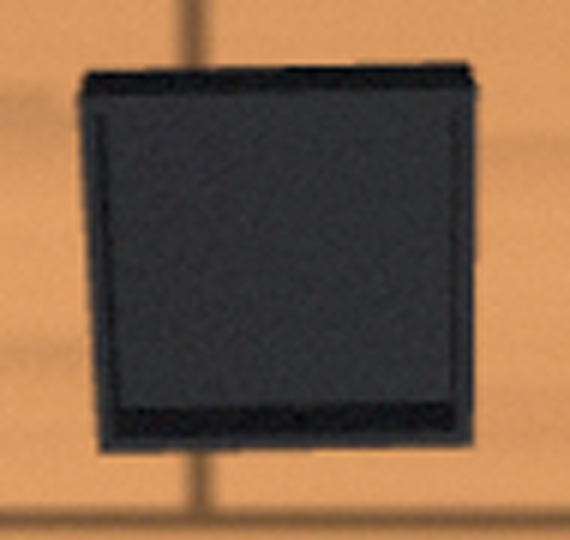

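```bash
cat > cal2.py <<'E'
from cal import *
w.update({n:load(n) for n in ('w4','w5')})
# order of square corners: sq[0]=(-,+) sq1=(+,+) sq2=(+,-) sq3=(-,-) rotated ~18deg
mat['w5']=[(250,397),(141,367),(96,496),(214,513)]
sl['w4']=[(253,245),(158,210),(125,315),(225,342)]
sl['w5']=[(228,98),(123,43),(84,152),(197,198)]
def res2(v,full=False):
    d=v[:6]; r=[]
    for feats,o,L,z in [(mat,v[7:10],.12,.004),(sl,v[10:13],.11,.006)]:
        C=cor(*o,L)
        for n,pts in feats.items():
            q=cam(w[n],d); q['fov_y']=2*np.degrees(np.arctan(np.tan(np.radians(q['fov_y'])/2)/(1+v[6])))
            for a,b in zip(pts,C): r+=list((proj(q,[*b,z])-a)/0.7)
    return np.r_[r,d[:3]/.0015,d[3:]/.004,v[6]/FS]
for FS in (1e-4,.03):
    f=least_squares(res2,np.r_[np.zeros(7),.521,-.155,.33,.538,.145,.31],loss='soft_l1'); v=f.x
    print(np.round(v[:7],4),v[7:10].round(4),v[10:13].round(4),f.cost)
E
python3 cal2.py | tail -2
```

```text
[-0.     -0.0001 -0.005  -0.0024  0.0003 -0.0008 -0.    ] [ 0.5202 -0.1581  0.3518] [0.5378 0.1484 0.3058] 30.32186706020558
[-0.0001  0.0001  0.0002 -0.0021  0.0005 -0.001  -0.0175] [ 0.5201 -0.1582  0.3541] [0.5376 0.1484 0.3054] 26.506872981502944
```

The joint fit puts the mat centre at (0.520, −0.158) and the saucer at about (0.460, 0.002). I'll go down to the saucer.

Emit:
carry_out(plan=[[-0.03,-0.001,-0.02,1],[-0.0475,-0.002,-0.07,1],[-0.0475,-0.002,-0.11,1],[-0.0475,-0.002,-0.14,1],[-0.0475,-0.002,-0.154,1],[-0.0475,-0.002,-0.159,1],[-0.0475,-0.002,-0.159,1]])

```text
time_s: 13.68
position: [0.4612, 0.0026, 0.0026]
tcp_rot: [[-1.0, -0.0, 0.019], [-0.019, 0.001, -1.0], [0.0, -1.0, -0.001]]
wrist_force: [0.8, -0.1, 0.6]
gripper_width: 0.0854
```

Run:
```python
from g import *
s=sense();print(s['position'],s['wrist_force'])
p=look('w6',[])
for n in('side','scene'):
    p=camera(n); save(p,n+'6')
    c=proj(p,[.46,0,.02]).astype(int); im=np.asarray(p['pixels'])[c[0]-50:c[0]+40,c[1]-60:c[1]+60]
    cv2.imwrite('pics/%s6c.png'%n,cv2.resize(im,None,fx=6,fy=6,interpolation=cv2.INTER_CUBIC)[...,::-1])
```

```text
[0.46115072 0.00262806 0.00261458] [ 0.79984245 -0.06469774  0.56413784]
[0.4613 0.0026 0.0029] [0.53847536 0.00354388 0.14480187]
```

View pics/scene6c.png

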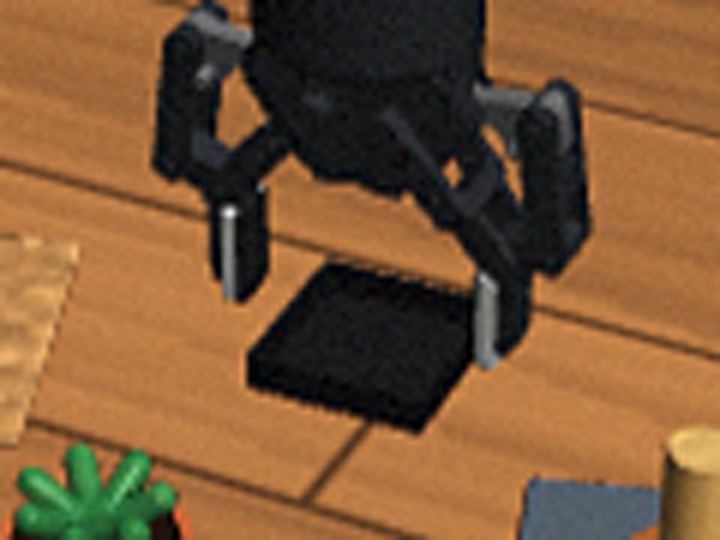

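View pics/w6.png

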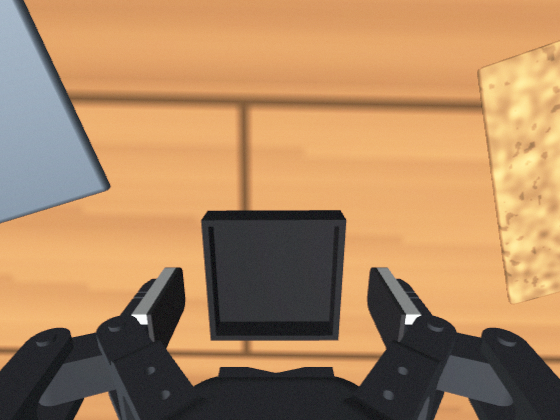

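```bash
cat > pw.py <<'E'
from g import *
d2=np.array([0,0,0,-.0021,.0005,-.001]); FS=-.0175
from scipy.spatial.transform import Rotation as Ro
def C(p):
    q=dict(p); R0=np.array(p['orientation']).reshape(3,3)
    q['orientation']=R0@Ro.from_rotvec(d2[3:]).as_matrix()
    q['fov_y']=2*np.degrees(np.arctan(np.tan(np.radians(q['fov_y'])/2)/(1+FS))); return q
E
python3 - <<'E'
from pw import *
q=C(load('w6'))
X=np.array([onz(q,c,.014)[:2] for c in [(220,202),(220,345.5),(339.5,339),(340,213)]]);print(X.round(4).tolist(),X.mean(0).round(4))
for z in (.003,.0155): print(proj(q,[.4613,.0451,z]),proj(q,[.4613,-.0399,z]))
E
```

```text
[[0.4911, 0.0356], [0.4923, -0.0284], [0.4277, -0.0307], [0.4262, 0.0335]] [0.4593 0.0025]
[267.50927979 191.38347484] [270.39795198 358.12498356]
[280.31802232 184.50790541] [283.40129321 364.78741648]
```

The close view gives a 64 × 64 mm square at (0.4593, 0.0025). I'll pre-close the fingers to about 73 mm, then lower gently.

Emit:
carry_out(plan=[[-0.002,0,0,0],[-0.002,0,0,0],[-0.002,0,-0.002,0],[-0.002,0,-0.003,0],[-0.002,0,-0.004,0],[-0.002,0,-0.005,0]], fingers=86)

```text
time_s: 14.58
position: [0.4592, 0.0025, -0.0022]
tcp_rot: [[-1.0, 0.001, 0.018], [-0.018, 0.001, -1.0], [-0.001, -1.0, -0.001]]
wrist_force: [-0.1, -0.7, 0.0]
gripper_width: 0.0735
```

Run:
```python
from g import *
s=sense();print(s['position'],s['wrist_force'],s['gripper_width'])
n='scene'
p=camera(n); save(p,n+'7')
c=proj(p,[.46,0,.02]).astype(int); im=np.asarray(p['pixels'])[c[0]-30:c[0]+30,c[1]-40:c[1]+40]
cv2.imwrite('pics/%s7c.png'%n,cv2.resize(im,None,fx=9,fy=9,interpolation=cv2.INTER_CUBIC)[...,::-1])
```

```text
[ 0.45923703  0.00250642 -0.00222762] [-0.08619775 -0.7074436   0.01675071] 0.07352085220999902
```

View pics/scene7c.png

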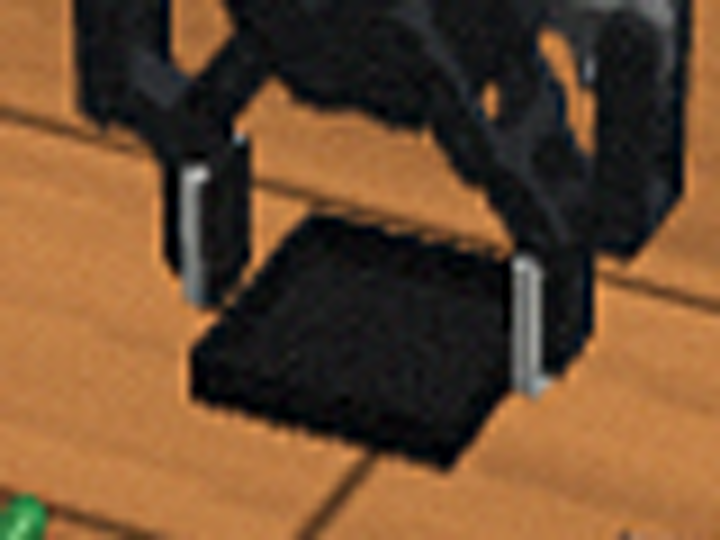

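The pads straddle the saucer with their tips a few mm above the bench and no contact force. I'll close.

Emit:
carry_out(plan=[[0,0,0,0],[0,0,0,0],[0,0,0,0],[0,0,0,0]], fingers=0, grip_force=30)

```text
time_s: 15.12
position: [0.4592, 0.0025, -0.0021]
tcp_rot: [[-1.0, 0.0, 0.018], [-0.018, 0.001, -1.0], [-0.0, -1.0, -0.001]]
wrist_force: [-0.8, 0.7, 6.0]
gripper_width: 0.063
```

Emit:
carry_out(plan=[[0,0,0.01,0],[0,0,0.03,0],[0,0,0.05,0],[0,0,0.05,0]])

```text
time_s: 15.62
position: [0.46, 0.0025, 0.0492]
tcp_rot: [[-1.0, 0.003, 0.019], [-0.019, 0.001, -1.0], [-0.003, -1.0, -0.001]]
wrist_force: [0.5, 0.3, -0.7]
gripper_width: 0.0631
```

Run:
```python
from g import *
s=sense();print(s['position'],s['wrist_force'],s['gripper_width'])
look('w7',[])
```

```text
[0.4600453  0.00246235 0.04915445] [ 0.47059165  0.28867797 -0.66319238] 0.06312377743987845
[0.4595 0.0025 0.0483] [0.5368883  0.00339948 0.19159088]
```

View pics/w7.png

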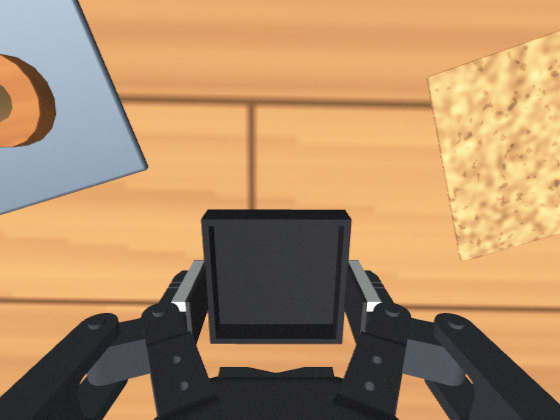

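The saucer is held level in the jaws, with its rim at rows 215–343. I'll carry it to the mat.

Emit:
carry_out(plan=[[0.01,-0.03,0.02,0],[0.03,-0.08,0.02,0],[0.05,-0.13,0.02,0],[0.0605,-0.1605,0.02,0],[0.0605,-0.1605,0,0],[0.0605,-0.1605,-0.02,0],[0.0605,-0.1605,-0.03,0],[0.0605,-0.1605,-0.03,0]])

```text
time_s: 16.68
position: [0.5195, -0.1577, 0.0174]
tcp_rot: [[-1.0, 0.0, 0.019], [-0.019, 0.002, -1.0], [-0.0, -1.0, -0.002]]
wrist_force: [-0.8, 0.8, -0.2]
gripper_width: 0.063
```

Run:
```python
from g import *
s=sense();print(s['position'],s['wrist_force'],s['gripper_width'])
look('w8',[])
```

```text
[ 0.5195027  -0.157723    0.01743599] [-0.7710104   0.78714694 -0.24006006] 0.063032426691836
[ 0.52   -0.1579  0.0182] [ 0.5967899  -0.15689569  0.15965339]
```

View pics/w8.png

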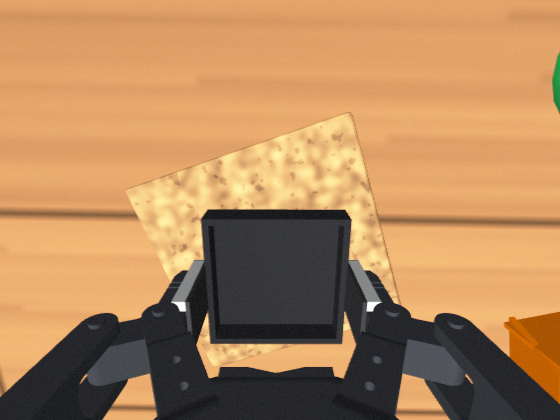

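Run:
```python
from pw import *
q=C(load('w8'))
X=np.array([onz(q,c,.004)[:2] for c in [(190,126.5),(112.5,351.5),(366,214)]]);print(X.round(4).tolist(),((X[1]+X[2])/2).round(4))
d=X[1]-X[0];print(np.linalg.norm(d),np.linalg.norm(X[2]-X[0]))
Y=np.array([onz(q,c,.0335)[:2] for c in [(220,202),(220,350.5),(343,342),(343,210.5)]]);print(Y.round(4).tolist(),Y.mean(0).round(4))
```

```text
[[0.5561, -0.0806], [0.5964, -0.1929], [0.4435, -0.121]] [ 0.5199 -0.157 ]
0.11932673233093967 0.11964340869957005
[[0.5511, -0.1259], [0.5524, -0.1898], [0.488, -0.1915], [0.4867, -0.1267]] [ 0.5196 -0.1585]
```

The mat centre is at (0.520, −0.157) and the saucer at (0.5196, −0.1585), so it's aligned to within 1.5 mm. I'll lower and release.

Emit:
carry_out(plan=[[0,0.001,-0.008,0],[0,0.001,-0.013,0],[0,0.001,-0.015,0],[0,0.001,-0.0165,0],[0,0.001,-0.0165,0]])

```text
time_s: 17.35
position: [0.52, -0.1569, 0.0019]
tcp_rot: [[-1.0, 0.001, 0.019], [-0.019, 0.001, -1.0], [-0.001, -1.0, -0.001]]
wrist_force: [-1.2, 0.9, 2.8]
gripper_width: 0.063
```

Run:
```python
from g import *
s=sense();print(s['position'],s['wrist_force'],s['gripper_width'])
```

```text
[ 0.51999434 -0.15689258  0.00190768] [-1.24376243  0.88256197  2.82956729] 0.06297351083108294
```

Emit:
carry_out(plan=[[0,0,0,0],[0,0,0,0],[0,0,0.01,0],[0,0,0.05,0],[0,0,0.11,0],[0,-0.05,0.16,0],[0,-0.1,0.18,0],[0,-0.15,0.18,0]], fingers=100)

```text
time_s: 18.35
position: [0.5207, -0.3092, 0.1854]
tcp_rot: [[-1.0, 0.006, 0.019], [-0.019, -0.002, -1.0], [-0.006, -1.0, 0.002]]
wrist_force: [0.3, -0.4, -0.8]
gripper_width: 0.0858
```

Emit:
carry_out(plan=[[0,-0.01,0,0],[0,-0.01,0,0]])

```text
time_s: 18.6
position: [0.5205, -0.3193, 0.1857]
tcp_rot: [[-1.0, 0.006, 0.018], [-0.018, -0.002, -1.0], [-0.006, -1.0, 0.002]]
wrist_force: [0.0, 0.6, -0.3]
gripper_width: 0.0854
```

Run:
```python
from g import *
look('w9',['saucer','pot','cap'])
```

```text
[ 0.5206 -0.3184  0.1854] [ 0.5970252  -0.317974    0.32831973]
saucer 0.8 [185.4 121.3] [ 0.519  -0.1564  0.    ]
pot 0.65 [237.7 273.8] [ 0.4619 -0.3189  0.    ]
cap 0.9 [ 88.1 263.6] [ 0.6181 -0.3066  0.    ]
```

View pics/w9.png

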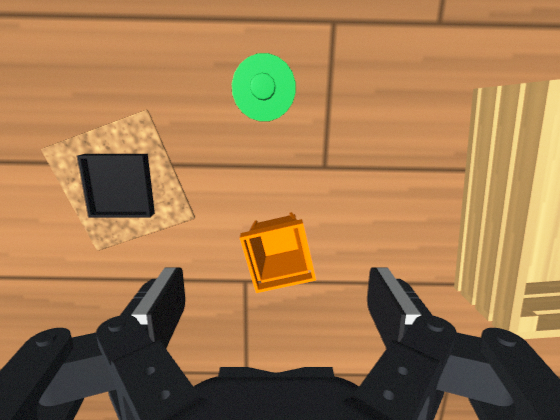

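The saucer sits centred on the mat at (185,118). The pot's rim spans roughly (221–292, 241–316), and the crate is well clear to the right.

Run:
```python
from g import *
im=np.asarray(load('w9')['pixels']); cv2.imwrite('pics/w9c.png',cv2.resize(im[205:305,230:330],None,fx=6,fy=6,interpolation=cv2.INTER_CUBIC)[...,::-1])
```

```text
(no output)
```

View pics/w9c.png

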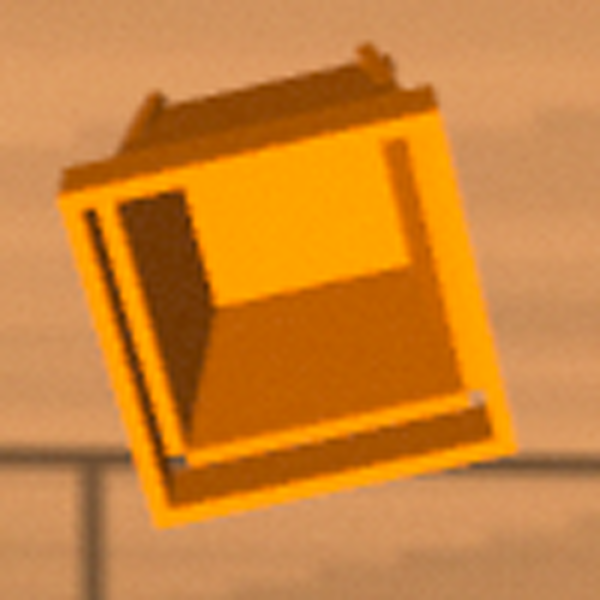

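Run:
```python
from pw import *
q=C(load('w9'))
for z in (.054,.058): 
    X=np.array([onz(q,c,z)[:2] for c in [(237.5,240),(223,303.3),(279.5,315.8),(292.5,257)]]);print(X.round(4).tolist(),X.mean(0).round(4))
    d=np.roll(X,-1,0)-X;print(np.linalg.norm(d,axis=1).round(4),np.degrees(np.arctan2(d[:,1],d[:,0])).round(1))
im=np.asarray(load('w3')['pixels']); cv2.imwrite('pics/w3p.png',cv2.resize(im[225:305,375:460],None,fx=7,fy=7,interpolation=cv2.INTER_CUBIC)[...,::-1])
```

```text
[[0.4826, -0.2868], [0.4983, -0.3463], [0.4388, -0.3614], [0.4231, -0.3029]] [ 0.4607 -0.3243]
[0.0616 0.0613 0.0605 0.0617] [ -75.2 -165.7  105.1   15.2]
[[0.4843, -0.2872], [0.4997, -0.3459], [0.4411, -0.3607], [0.4256, -0.3031]] [ 0.4627 -0.3242]
[0.0607 0.0604 0.0597 0.0608] [ -75.2 -165.7  105.1   15.2]
```

View pics/w3p.png

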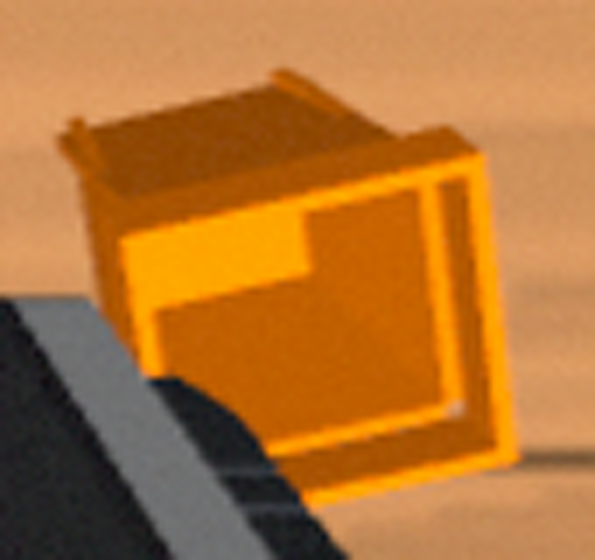

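Run:
```python
from pw import *
a=C(load('w3'));b=C(load('w9'))
for u,v in [((259,392),(237.5,240)),((247.6,444.1),(223,303.3)),((290.7,449),(279.5,315.8))]: print(tri([ray(a,u),ray(b,v)])[0].round(4))
print(load('w9') and sense()['tcp_rot'].round(4).tolist())
```

```text
[ 0.4859 -0.2877  0.0629]
[ 0.5018 -0.345   0.0654]
[ 0.4455 -0.3594  0.0665]
[[-0.9998, 0.0053, 0.0201], [-0.0201, -0.0011, -0.9998], [-0.0053, -1.0, 0.0012]]
```

Emit:
carry_out(plan=[[-0.02,-0.002,-0.01,7],[-0.045,-0.004,-0.03,13.8],[-0.0575,-0.0055,-0.06,13.8],[-0.0575,-0.0055,-0.09,13.8],[-0.0575,-0.0055,-0.105,13.8],[-0.0575,-0.0055,-0.105,13.8]])

```text
time_s: 19.55
position: [0.4634, -0.3227, 0.0799]
tcp_rot: [[-0.966, 0.004, 0.259], [-0.259, 0.001, -0.966], [-0.004, -1.0, 0.0]]
wrist_force: [-0.1, -1.0, 1.6]
gripper_width: 0.0857
```

Run:
```python
from g import *
look('w10',[])
print(sense()['tcp_rot'].round(3).tolist())
```

```text
[ 0.4638 -0.3232  0.0808] [ 0.53741935 -0.30311384  0.22241763]
[[-0.966, 0.006, 0.259], [-0.259, 0.0, -0.966], [-0.005, -1.0, 0.001]]
```

View pics/w10.png

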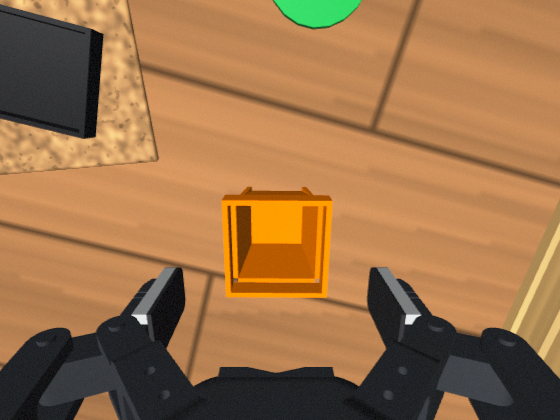

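The pot is now square to the jaws, with rim corners at about (201,222), (200,331), (296,328) and (297,226).

Run:
```python
from pw import *
q=C(load('w10'))
a=C(load('w9'))
X=np.array([onz(q,c,.058)[:2] for c in [(201.5,222),(200.5,331.5),(296.5,328),(297,226)]]);print(X.round(4).tolist(),X.mean(0).round(4))
d=np.roll(X,-1,0)-X;print(np.linalg.norm(d,axis=1).round(4),np.degrees(np.arctan2(d[:,1],d[:,0])).round(1))
for v,u in [((201.5,222),(237.5,240)),((200.5,331.5),(223,303.3)),((296.5,328),(279.5,315.8)),((297,226),(292.5,257))]: print(tri([ray(a,u),ray(q,v)])[0].round(4))
```

```text
[[0.4842, -0.287], [0.5004, -0.345], [0.4421, -0.3618], [0.4257, -0.302]] [ 0.4631 -0.3239]
[0.0602 0.0606 0.062  0.0604] [ -74.5 -163.9  105.3   14.4]
[ 0.484  -0.287   0.0574]
[ 0.4997 -0.3457  0.0567]
[ 0.4449 -0.3598  0.0637]
[ 0.415  -0.3021  0.0418]
```

Emit:
carry_out(plan=[[-0.001,-0.001,-0.02,0],[-0.001,-0.001,-0.04,0],[-0.001,-0.001,-0.05,0],[-0.001,-0.001,-0.05,0]])

```text
time_s: 20.1
position: [0.463, -0.3242, 0.031]
tcp_rot: [[-0.966, 0.006, 0.259], [-0.259, -0.0, -0.966], [-0.005, -1.0, 0.001]]
wrist_force: [-0.4, -0.7, -0.8]
gripper_width: 0.0852
```

Emit:
carry_out(plan=[[0,0,0,0],[0,0,0,0],[0,0,0,0],[0,0,0,0],[0,0,0,0]], fingers=0, grip_force=30)

```text
time_s: 20.72
position: [0.4635, -0.3247, 0.032]
tcp_rot: [[-0.966, 0.007, 0.259], [-0.259, -0.001, -0.966], [-0.006, -1.0, 0.003]]
wrist_force: [-1.0, -0.1, 6.8]
gripper_width: 0.0593
```

Run:
```python
from g import *
s=sense();print(s['position'],s['wrist_force'],s['gripper_width'])
look('w11',[])
```

```text
[ 0.46350569 -0.32468634  0.03203778] [-0.97967861 -0.14769179  6.82220124] 0.05933583363295829
[ 0.4635 -0.3247  0.0321] [ 0.53718902 -0.30473484  0.1747243 ]
```

View pics/w11.png

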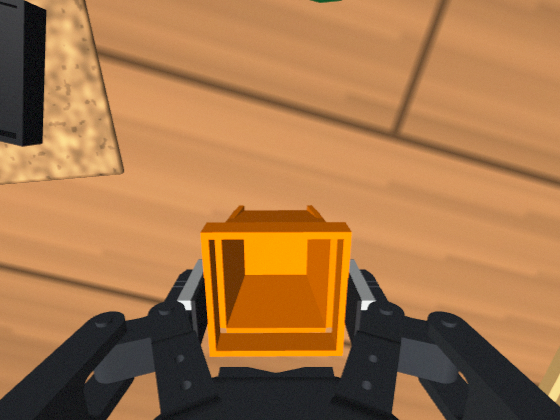

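The pot is gripped squarely by its rim. I'll lift it, turn it back, and carry it above the saucer.

Emit:
carry_out(plan=[[0,0,0.02,0],[0,0,0.07,0],[0.015,0.04,0.08,-5],[0.03,0.09,0.08,-10],[0.045,0.135,0.08,-13.8],[0.0565,0.1675,0.08,-13.8],[0.0565,0.1675,0.07,-13.8],[0.0565,0.1675,0.06,-13.8]])

```text
time_s: 21.78
position: [0.5198, -0.1576, 0.0915]
tcp_rot: [[-1.0, 0.006, 0.021], [-0.021, -0.003, -1.0], [-0.006, -1.0, 0.003]]
wrist_force: [-0.7, -0.3, -2.1]
gripper_width: 0.0592
```

Run:
```python
from g import *
s=sense();print(s['position'],s['tcp_rot'].round(3).tolist(),s['wrist_force'],s['gripper_width'])
look('w12',['saucer','mat'])
p=camera('scene');save(p,'s12')
```

```text
[ 0.51977846 -0.15759438  0.09148756] [[-1.0, 0.006, 0.021], [-0.021, -0.003, -1.0], [-0.006, -1.0, 0.003]] [-0.72798601 -0.26115062 -2.08264832] 0.05924625540285051
[ 0.519  -0.1577  0.0901] [ 0.59618082 -0.15585112  0.23415635]
saucer 0.56 [213.2 275.5] [ 0.5205 -0.1581  0.    ]
saucer 0.45 [245.  271.2] [ 0.4936 -0.1552  0.    ]
```

View pics/w12.png

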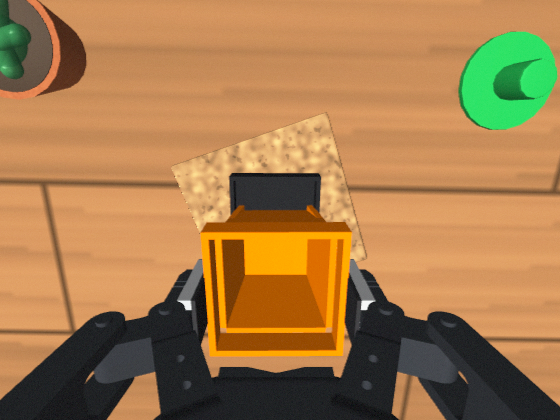

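View pics/s12.png

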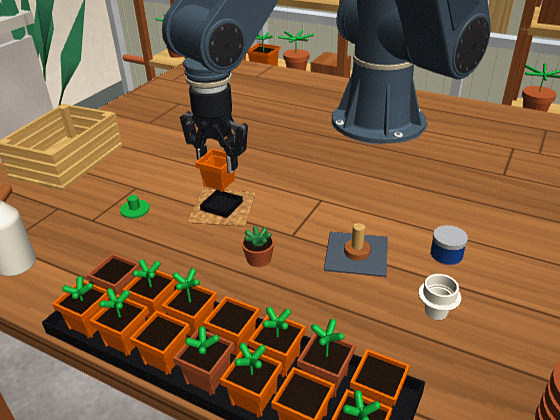

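The pot hangs upright over the saucer. The saucer's front rim shows at row ~181, cols 231–320, centred on the pot's columns.

Run:
```python
from pw import *
q=C(load('w12'))
for c in [(180,230.5),(180,320)]: print(onz(q,c,.018))
for c in [(231,202),(231,350.5)]: print(onz(q,c,.117))
```

```text
[ 0.54977382 -0.12572138  0.018     ]
[ 0.55108077 -0.18899101  0.018     ]
[ 0.5498675 -0.1275906  0.117    ]
[ 0.55106118 -0.18747044  0.117     ]
```

Emit:
carry_out(plan=[[-0.001,0,-0.015,0],[-0.001,0,-0.03,0],[-0.001,0,-0.043,0],[-0.001,0,-0.048,0],[-0.001,0,-0.051,0],[-0.001,0,-0.052,0],[-0.001,0,-0.052,0]])

```text
time_s: 22.85
position: [0.5188, -0.158, 0.04]
tcp_rot: [[-1.0, 0.006, 0.02], [-0.02, -0.003, -1.0], [-0.006, -1.0, 0.003]]
wrist_force: [-0.3, -0.2, -1.7]
gripper_width: 0.0596
```

Run:
```python
from g import *
s=sense();print(s['position'],s['wrist_force'],s['gripper_width'])
```

```text
[ 0.51883758 -0.15800327  0.04001195] [-0.29082203 -0.22326656 -1.72340425] 0.059587000047130634
```

Emit:
carry_out(plan=[[0,0.0005,-0.001,0],[0,0.0005,-0.002,0],[0,0.0005,-0.002,0]])

```text
time_s: 23.22
position: [0.5191, -0.1575, 0.039]
tcp_rot: [[-1.0, 0.007, 0.02], [-0.02, -0.003, -1.0], [-0.007, -1.0, 0.003]]
wrist_force: [-4.0, 2.1, 11.0]
gripper_width: 0.0596
```

Run:
```python
from g import *
s=sense();print(s['position'],s['wrist_force'],s['gripper_width'])
```

```text
[ 0.51914087 -0.15753404  0.03898775] [-3.9720554   2.09034632 11.04679465] 0.05959383846649815
```

Emit:
carry_out(plan=[[0,0,0,0],[0,0,0,0],[0,0,0.005,0],[0,0,0.03,0],[0,0,0.08,0],[0,0,0.13,0],[0.03,0.02,0.15,0],[0.03,0.02,0.15,0]], fingers=100)

```text
time_s: 24.22
position: [0.5509, -0.1369, 0.1909]
tcp_rot: [[-1.0, 0.011, 0.021], [-0.021, -0.004, -1.0], [-0.011, -1.0, 0.004]]
wrist_force: [0.1, -0.0, 0.8]
gripper_width: 0.0855
```

Run:
```python
from g import *
look('w13',['saucer','pot'])
p=camera('scene');save(p,'s13');q=camera('side')
for n,p in(('s',p),('d',q)):
    c=proj(p,[.52,-.157,.03]).astype(int); im=np.asarray(p['pixels'])[c[0]-40:c[0]+40,c[1]-50:c[1]+50]
    cv2.imwrite('pics/%s13c.png'%n,cv2.resize(im,None,fx=5,fy=5,interpolation=cv2.INTER_CUBIC)[...,::-1])
a=cv2.imread('pics/s13c.png');b=cv2.imread('pics/d13c.png');cv2.imwrite('pics/x13.png',cv2.resize(np.hstack([a,b]),(800,320)))
```

```text
[ 0.5494 -0.1372  0.1894] [ 0.6266441  -0.13502267  0.33391888]
pot 0.78 [216.7 287.6] [ 0.5165 -0.1522  0.    ]
```

View pics/w13.png

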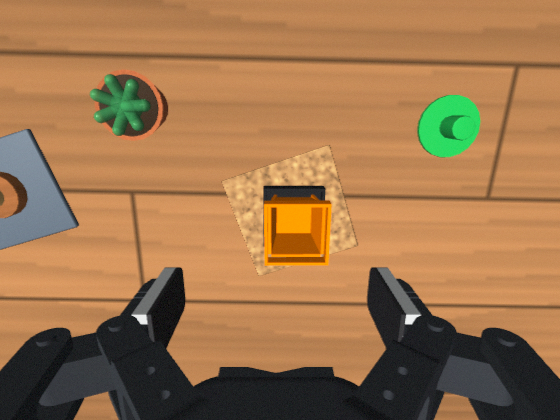

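View pics/x13.png

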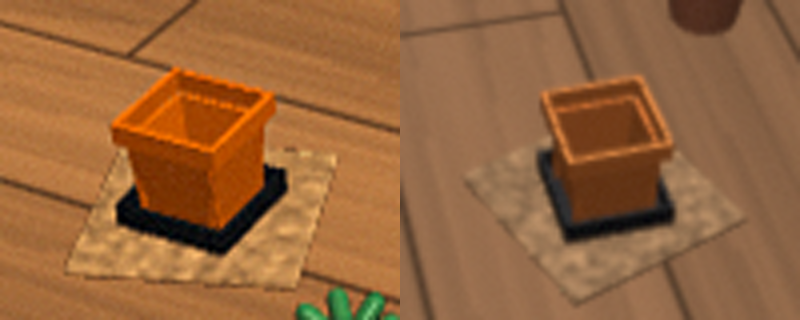

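The pot stands square and upright inside the saucer, centred on the mat in both views. Next the insert.

Emit:
carry_out(plan=[[0.01,0.055,0.01,0],[0.025,0.11,0.01,0],[0.04,0.165,0.01,0],[0.055,0.22,0.01,0],[0.07,0.275,0.01,0],[0.085,0.33,0.01,0],[0.1,0.39,0.01,0],[0.11,0.45,0.01,0]])

```text
time_s: 25.48
position: [0.6584, 0.3134, 0.1972]
tcp_rot: [[-1.0, 0.004, 0.019], [-0.019, -0.003, -1.0], [-0.004, -1.0, 0.003]]
wrist_force: [0.1, -0.8, 0.8]
gripper_width: 0.0854
```

Run:
```python
from pw import *
p=look('w14',['insert'])
q=C(load('w13'))
X=np.array([onz(q,c,.065)[:2] for c in [(203,264),(203,330.5),(265,329),(265.5,264.5)]]);print(X.round(4).tolist(),X.mean(0).round(4))
im=np.asarray(load('w13')['pixels']); cv2.imwrite('pics/w13c.png',cv2.resize(im[180:275,250:345],None,fx=6,fy=6,interpolation=cv2.INTER_CUBIC)[...,::-1])
```

```text
[0.6577 0.3203 0.1967] [0.73511916 0.31491657 0.3396849 ]
insert 0.74 [281.8 413.3] [0.5397 0.1432 0.    ]
insert 0.55 [222.1 273. ] [0.6138 0.3145 0.    ]
[[0.5498, -0.1276], [0.551, -0.1873], [0.4893, -0.1904], [0.4876, -0.1287]] [ 0.5194 -0.1585]
```

View pics/w14.png

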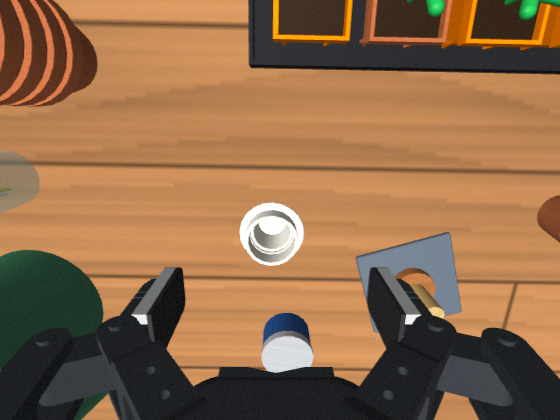

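View pics/w13c.png

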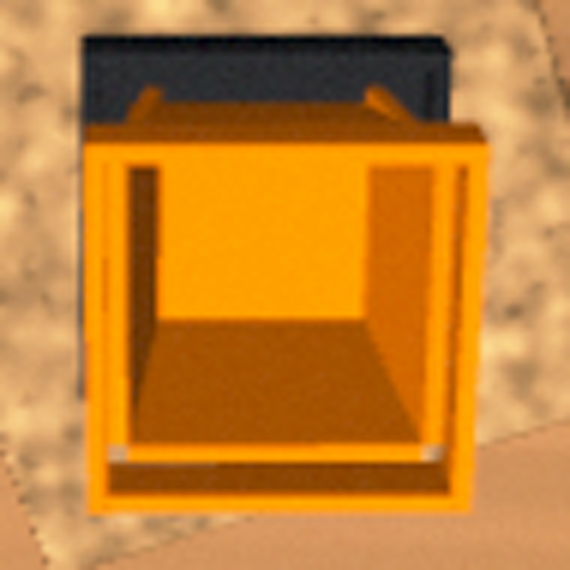

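The insert's collar is centred at about (233,272), with the tin at (340,287), just in view below it. I'll measure the insert and check how far the watering can on the left is.

Run:
```python
from pw import *
p=camera('side'); print(onz(p,(134,234),0), onz(p,(134,215),0),onz(p,(134,253),0))
im=np.asarray(load('w14')['pixels']); cv2.imwrite('pics/w14c.png',cv2.resize(im[195:275,230:315],None,fx=7,fy=7,interpolation=cv2.INTER_CUBIC)[...,::-1])
```

```text
[0.49221508 0.55843409 0.        ] [0.4263826 0.5732937 0.       ] [0.55818541 0.54354337 0.        ]
```

View pics/w14c.png

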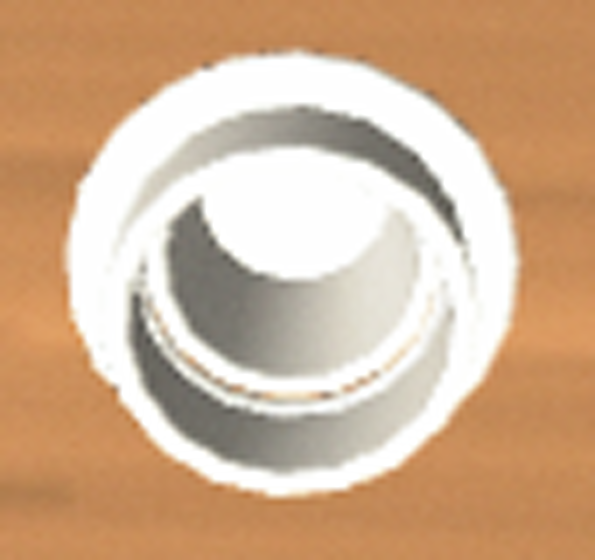

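Run:
```python
from pw import *
q=C(load('w14')); s=sense(); print(s['position'])
print(onz(q,(241,271.9),.06), 'flange', onz(q,(233,271.6),.04), onz(q,(202.1,272),.04))
# model fit: project circles
t=np.linspace(0,2*np.pi,72)
def box(x,y,r,z):
    P=np.array([proj(q,[x+r*np.cos(a),y+r*np.sin(a),z]) for a in t]); return P.min(0).round(1),P.max(0).round(1)
for x in (.608,.611,.614): print(x,box(x,.3155,.026,.06),box(x,.3155,.033,.04))
print('obs collar rows 216.4-265.7 cols 246.9-297.1 ; flange top row 202.1 cols 239.3-304')
```

```text
[0.65753991 0.31423562 0.19642449]
[0.61475621 0.31523317 0.06      ] flange [0.61510716 0.31570257 0.04      ] [0.64838218 0.31579843 0.04      ]
0.608 (array([222.4, 245. ]), array([271.1, 298. ])) (array([209.1, 240. ]), array([267.8, 303.4]))
0.611 (array([219.4, 245. ]), array([268.4, 298.2])) (array([206.3, 240. ]), array([265.3, 303.5]))
0.614 (array([216.4, 244.9]), array([265.7, 298.3])) (array([203.4, 239.9]), array([262.7, 303.6]))
obs collar rows 216.4-265.7 cols 246.9-297.1 ; flange top row 202.1 cols 239.3-304
```

Emit:
carry_out(plan=[[-0.02,0,-0.02,0],[-0.043,0.001,-0.05,0],[-0.043,0.001,-0.08,0],[-0.043,0.001,-0.09,0],[-0.043,0.001,-0.09,0]])

```text
time_s: 26.25
position: [0.6148, 0.3143, 0.1063]
tcp_rot: [[-1.0, 0.003, 0.021], [-0.021, -0.004, -1.0], [-0.003, -1.0, 0.004]]
wrist_force: [0.0, -1.1, 0.6]
gripper_width: 0.0854
```

Run:
```python
from pw import *
look('w15',[]); print(sense()['position'],sense()['tcp_rot'].round(3).tolist())
im=np.asarray(load('w15')['pixels']); cv2.imwrite('pics/w15c.png',cv2.resize(im[190:320,200:350],None,fx=5,fy=4.5,interpolation=cv2.INTER_CUBIC)[...,::-1])
q=C(load('w15'))
t=np.linspace(0,2*np.pi,72)
def box(x,y,r,z):
    P=np.array([proj(q,[x+r*np.cos(a),y+r*np.sin(a),z]) for a in t]); return P.min(0).round(1),P.max(0).round(1)
for x in (.611,.614): print(x,box(x,.3155,.026,.06),box(x,.3155,.033,.04))
```

```text
[0.6152 0.3147 0.1071] [0.69167031 0.31614394 0.2486519 ]
[0.61516949 0.31471502 0.1071233 ] [[-1.0, 0.004, 0.021], [-0.021, -0.003, -1.0], [-0.004, -1.0, 0.003]]
0.611 (array([201.8, 233.2]), array([275.1, 312.4])) (array([183.9, 226.9]), array([270. , 318.9]))
0.614 (array([197.2, 233.1]), array([271.2, 312.7])) (array([179.6, 226.8]), array([266.4, 319.2]))
```

View pics/w15.png

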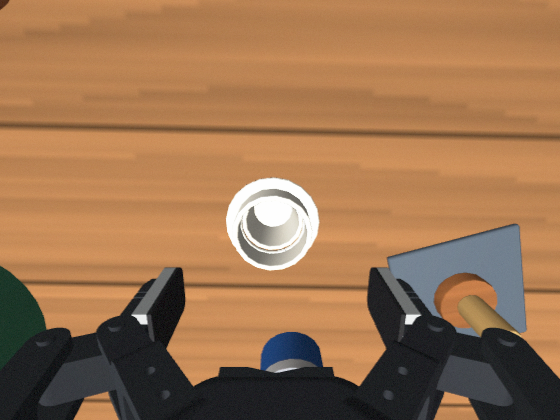

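View pics/w15c.png

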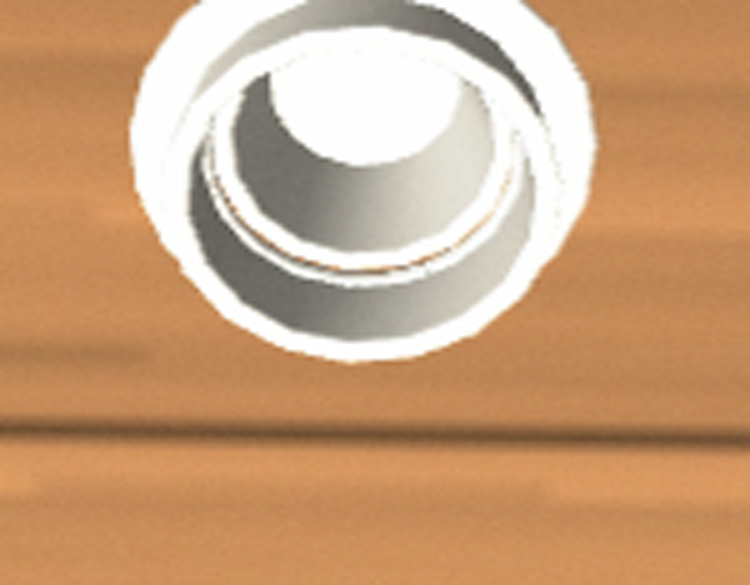

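The projected model matches the observed collar (rows 196–270) at (0.6147, 0.3157). I'll descend with the tips kept just above the flange.

Emit:
carry_out(plan=[[-0.0005,0.001,-0.03,0],[-0.0005,0.001,-0.055,0],[-0.0005,0.001,-0.066,0],[-0.0005,0.001,-0.066,0]])

```text
time_s: 26.8
position: [0.6149, 0.3157, 0.0415]
tcp_rot: [[-1.0, 0.004, 0.021], [-0.021, -0.003, -1.0], [-0.004, -1.0, 0.003]]
wrist_force: [0.8, -0.1, -0.4]
gripper_width: 0.0853
```

Emit:
carry_out(plan=[[0,0,0,0],[0,0,0,0],[0,0,0,0],[0,0,0,0],[0,0,0,0]], fingers=0, grip_force=30)

```text
time_s: 27.42
position: [0.6157, 0.3159, 0.0429]
tcp_rot: [[-1.0, 0.006, 0.021], [-0.021, -0.002, -1.0], [-0.006, -1.0, 0.002]]
wrist_force: [-1.2, -0.3, 6.4]
gripper_width: 0.0498
```

Run:
```python
from pw import *
s=sense();print(s['position'],s['wrist_force'],s['gripper_width'])
look('w16',[])
p=camera('scene');save(p,'s16')
c=proj(p,[.615,.315,.04]).astype(int); im=np.asarray(p['pixels'])[c[0]-40:c[0]+40,c[1]-50:c[1]+50]
cv2.imwrite('pics/s16c.png',cv2.resize(im,None,fx=6,fy=6,interpolation=cv2.INTER_CUBIC)[...,::-1])
```

```text
[0.6156932  0.31591966 0.04291221] [-1.23482816 -0.26920794  6.40254751] 0.04984669896944909
[0.6157 0.3159 0.0429] [0.69206883 0.31755262 0.18557696]
```

View pics/w16.png

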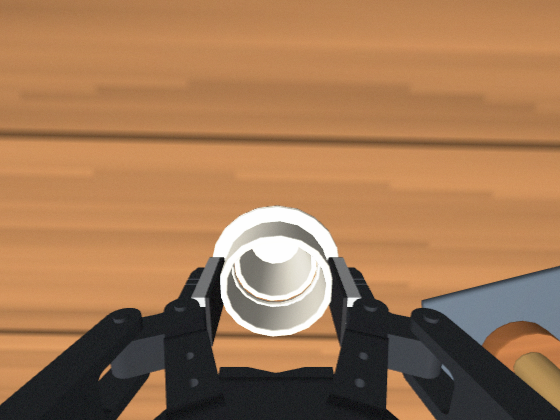

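View pics/s16c.png

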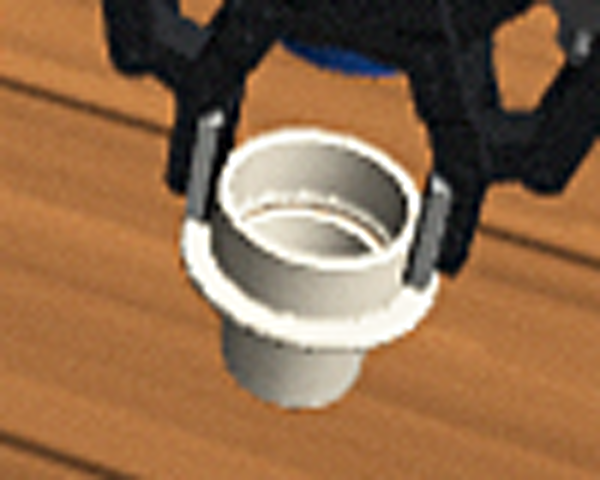

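The insert is gripped by the collar with the pad tips just above the flange. I'll lift it well clear and carry it over the pot.

Emit:
carry_out(plan=[[0,0,0.03,0],[0,0,0.08,0],[0,0,0.13,0],[-0.01,-0.05,0.14,0],[-0.02,-0.1,0.14,0],[-0.03,-0.15,0.14,0],[-0.04,-0.2,0.14,0],[-0.05,-0.25,0.14,0]])

```text
time_s: 28.52
position: [0.5652, 0.0644, 0.1833]
tcp_rot: [[-1.0, 0.007, 0.021], [-0.021, -0.002, -1.0], [-0.007, -1.0, 0.002]]
wrist_force: [0.5, -0.7, -0.2]
gripper_width: 0.0497
```

Run:
```python
from pw import *
s=sense();print(s['position'],s['wrist_force'],s['gripper_width'])
```

```text
[0.56520327 0.06444941 0.18328681] [ 0.463052   -0.74006946 -0.17333205] 0.04969734938191245
```

Next to directly above the pot: shift (−0.046, −0.222), then stop at about TCP z 0.13 to look.

Emit:
carry_out(plan=[[-0.01,-0.05,0,0],[-0.02,-0.1,0,0],[-0.03,-0.15,0,0],[-0.04,-0.2,0,0],[-0.046,-0.2225,0,0],[-0.046,-0.2225,-0.03,0],[-0.046,-0.2225,-0.053,0],[-0.046,-0.2225,-0.053,0]])

```text
time_s: 29.52
position: [0.5183, -0.1578, 0.1293]
tcp_rot: [[-1.0, 0.004, 0.021], [-0.021, -0.001, -1.0], [-0.004, -1.0, 0.001]]
wrist_force: [-1.4, 0.3, 0.0]
gripper_width: 0.0501
```

Run:
```python
from pw import *
look('w17',[]);s=sense();print(s['position'],s['wrist_force'],s['gripper_width'])
for n in ('scene','side'):
    p=camera(n); np.save('pics/%s17.npy'%n,dict(p),allow_pickle=True)
    c=proj(p,[.519,-.158,.08]).astype(int); im=np.asarray(p['pixels'])[c[0]-50:c[0]+50,c[1]-40:c[1]+40]
    cv2.imwrite('pics/%s17c.png'%n,cv2.resize(im,None,fx=5,fy=5,interpolation=cv2.INTER_CUBIC)[...,::-1])
a=cv2.imread('pics/scene17c.png');b=cv2.imread('pics/side17c.png');cv2.imwrite('pics/x17.png',np.hstack([a,b]))
```

```text
[ 0.5191 -0.158   0.1305] [ 0.59503292 -0.15633285  0.27182947]
[ 0.51907579 -0.15802499  0.13045598] [ 0.73371074  0.08690014 -0.13064679] 0.04978255590701114
```

View pics/w17.png

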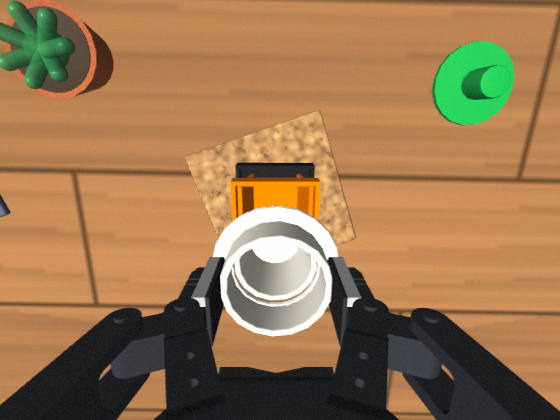

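View pics/x17.png

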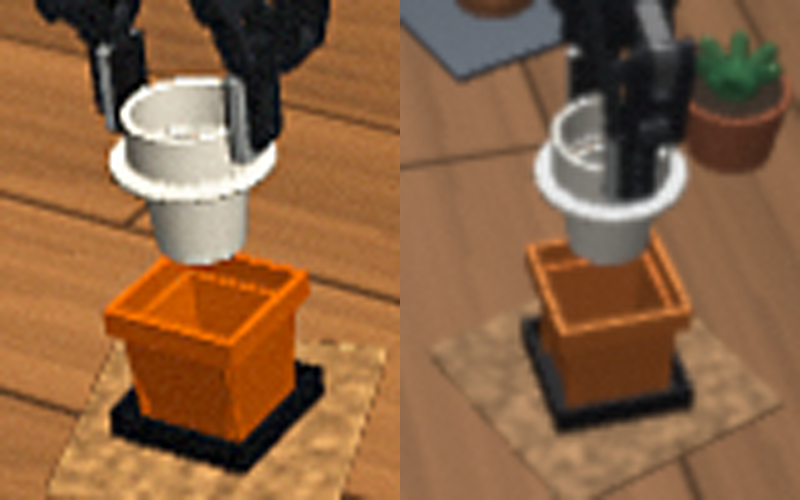

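Both views show the insert hanging upright and centred above the pot's mouth. I'll check the numbers.

Run:
```python
from pw import *
q=C(load('w17'))
for c in [(185.5,231),(185.5,320.5)]: print('pot front',onz(q,c,.065).round(4))
t=np.linspace(0,2*np.pi,72)
def box(x,y,r,z):
    P=np.array([proj(q,[x+r*np.cos(a),y+r*np.sin(a),z]) for a in t]); return P.min(0).round(1),P.max(0).round(1)
for x in (.517,.519): print(x,box(x,-.158,.026,.1475),box(x,-.158,.033,.1275))
im=np.asarray(load('w17')['pixels']); cv2.imwrite('pics/w17c.png',cv2.resize(im[155:345,200:350],None,fx=4,fy=3,interpolation=cv2.INTER_CUBIC)[...,::-1])
```

```text
pot front [ 0.5464 -0.1274  0.065 ]
pot front [ 0.5477 -0.1883  0.065 ]
0.517 (array([238. , 218.1]), array([338. , 332.1])) (array([208.7, 211.3]), array([323.3, 338.9]))
0.519 (array([233.7, 217.9]), array([334.6, 332.5])) (array([204.8, 211.1]), array([320.2, 339.2]))
```

View pics/w17c.png

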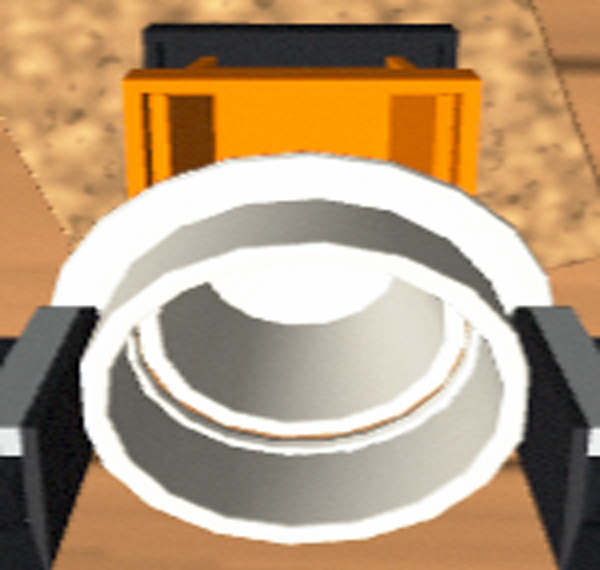

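The insert is at (0.518, −0.158) and the pot at (0.519, −0.158). I'll lower.

Emit:
carry_out(plan=[[0.001,0,-0.015,0],[0.001,0,-0.03,0],[0.001,0,-0.042,0],[0.001,0,-0.05,0],[0.001,0,-0.054,0],[0.001,0,-0.056,0],[0.001,0,-0.0575,0]])

```text
time_s: 30.55
position: [0.5209, -0.1583, 0.0741]
tcp_rot: [[-1.0, 0.009, 0.022], [-0.022, -0.003, -1.0], [-0.009, -1.0, 0.003]]
wrist_force: [0.2, -0.5, -1.7]
gripper_width: 0.05
```

Run:
```python
from pw import *
s=sense();print(s['position'],s['wrist_force'],s['gripper_width'])
```

```text
[ 0.52091609 -0.15826643  0.07409027] [ 0.22855743 -0.54560827 -1.65174603] 0.04999656189213629
```

Emit:
carry_out(plan=[[-0.001,0,-0.001,0],[-0.001,0,-0.002,0],[-0.001,0,-0.003,0],[-0.001,0,-0.003,0]])

```text
time_s: 31.05
position: [0.5204, -0.1586, 0.0719]
tcp_rot: [[-1.0, 0.01, 0.022], [-0.022, -0.004, -1.0], [-0.01, -1.0, 0.004]]
wrist_force: [-2.2, -0.6, 8.2]
gripper_width: 0.05
```

Run:
```python
from pw import *
s=sense();print(s['position'],s['wrist_force'],s['gripper_width'])
for n in ('scene','side'):
    p=camera(n)
    c=proj(p,[.519,-.158,.06]).astype(int); im=np.asarray(p['pixels'])[c[0]-50:c[0]+50,c[1]-40:c[1]+40]
    cv2.imwrite('pics/%s18c.png'%n,cv2.resize(im,None,fx=5,fy=5,interpolation=cv2.INTER_CUBIC)[...,::-1])
a=cv2.imread('pics/scene18c.png');b=cv2.imread('pics/side18c.png');cv2.imwrite('pics/x18.png',np.hstack([a,b]))
```

```text
[ 0.52038061 -0.15862491  0.07191277] [-2.18924548 -0.64640845  8.24356401] 0.050048955195276565
```

View pics/x18.png

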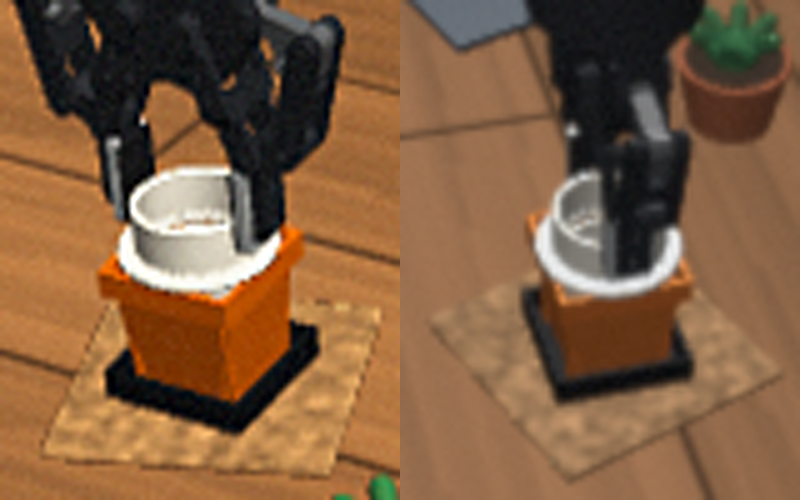

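The flange is on the rim at TCP z 0.0719, against 0.072 expected, with 8 N of contact. I'll release and rise.

Emit:
carry_out(plan=[[0,0,0,0],[0,0,0,0],[0,0,0,0],[0,0,0.01,0],[0,0,0.05,0],[0,0,0.1,0],[0.04,-0.03,0.11,0],[0.08,-0.07,0.11,0]], fingers=100)

```text
time_s: 32.15
position: [0.6021, -0.2292, 0.1848]
tcp_rot: [[-1.0, 0.014, 0.023], [-0.023, -0.005, -1.0], [-0.013, -1.0, 0.005]]
wrist_force: [-0.4, 0.2, 0.5]
gripper_width: 0.0855
```

Emit:
carry_out(plan=[[0.03,-0.04,0,0],[0.055,-0.077,0,0],[0.055,-0.077,0,0],[0.055,-0.077,0,0]])

```text
time_s: 32.65
position: [0.6567, -0.3057, 0.1849]
tcp_rot: [[-1.0, 0.013, 0.023], [-0.023, -0.005, -1.0], [-0.013, -1.0, 0.005]]
wrist_force: [-0.4, 0.5, -0.4]
gripper_width: 0.0851
```

Run:
```python
from pw import *
look('w19',['cap','insert']);s=sense();print(s['position'],s['tcp_rot'].round(3).tolist())
for n in ('scene','side'):
    p=camera(n); save(p,n+'19')
    c=proj(p,[.519,-.158,.06]).astype(int); im=np.asarray(p['pixels'])[c[0]-50:c[0]+50,c[1]-40:c[1]+40]
    cv2.imwrite('pics/%s19c.png'%n,cv2.resize(im,None,fx=5,fy=5,interpolation=cv2.INTER_CUBIC)[...,::-1])
a=cv2.imread('pics/scene19c.png');b=cv2.imread('pics/side19c.png');cv2.imwrite('pics/x19.png',np.hstack([a,b]))
```

```text
[ 0.6567 -0.3054  0.1851] [ 0.73214716 -0.30359061  0.32806793]
cap 0.78 [221.7 277. ] [ 0.6188 -0.3093  0.    ]
[ 0.65686067 -0.30531225  0.18535262] [[-1.0, 0.014, 0.024], [-0.024, -0.005, -1.0], [-0.014, -1.0, 0.005]]
```

View pics/x19.png

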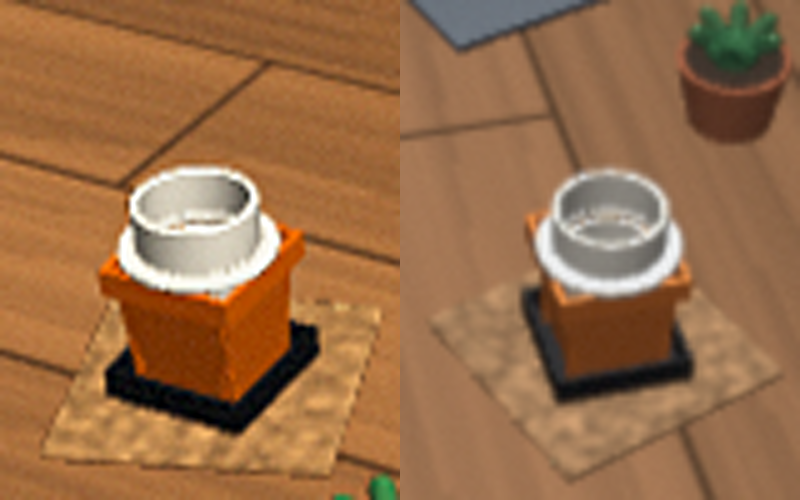

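View pics/w19.png

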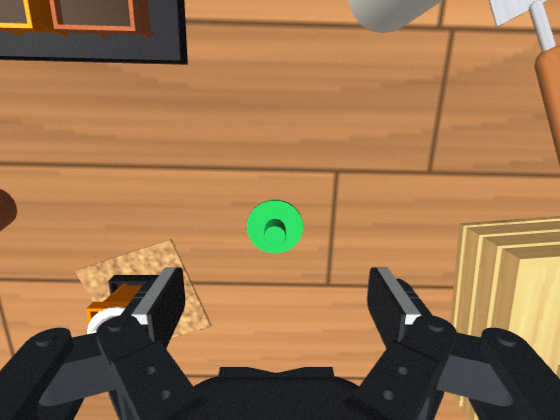

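The insert hangs level, with its flange flat on the rim in both views. The cap's disc is at (226,275) and the knob top at about (237,275).

Run:
```python
from pw import *
P=load('w19');q=C(P)
im=np.asarray(P['pixels']); cv2.imwrite('pics/w19c.png',cv2.resize(im[195:260,240:310],None,fx=8,fy=8,interpolation=cv2.INTER_CUBIC)[...,::-1])
t=np.linspace(0,2*np.pi,72)
def box(x,y,r,z):
    P=np.array([proj(q,[x+r*np.cos(a),y+r*np.sin(a),z]) for a in t]); return P.min(0).round(1),P.max(0).round(1)
for x in (.614,.617): print(x,box(x,-.306,.011,.04),box(x,-.306,.030,.015))
i=im.astype(int); m=(i[...,1]>i[...,0]+60)&(i[...,1]>i[...,2]+60); m[:180]=0;r,c=np.where(m);print(r.min(),r.max()+1,c.min(),c.max()+1)
```

```text
0.614 (array([228. , 262.7]), array([248.6, 284.7])) (array([202.6, 245.8]), array([255.1, 301.7]))
0.617 (array([225.2, 262.7]), array([245.8, 284.8])) (array([199.9, 245.7]), array([252.6, 301.8]))
200 253 247 303
```

View pics/w19c.png

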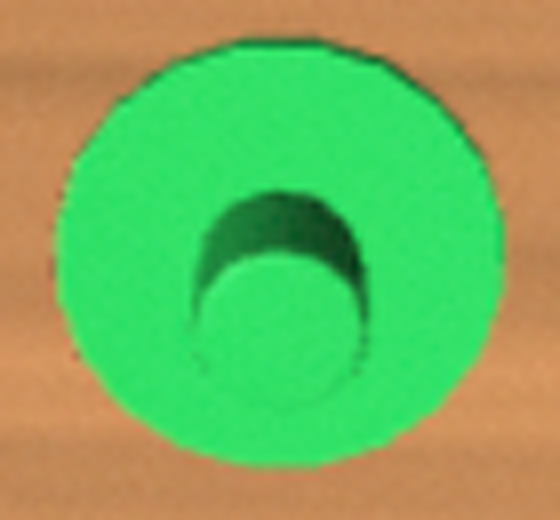

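Emit:
carry_out(plan=[[-0.02,-0.001,-0.03,0],[-0.0405,-0.0017,-0.07,0],[-0.0405,-0.0017,-0.11,0],[-0.0405,-0.0017,-0.145,0],[-0.0405,-0.0017,-0.16,0],[-0.0405,-0.0017,-0.166,0],[-0.0405,-0.0017,-0.166,0]])

```text
time_s: 33.78
position: [0.617, -0.3074, 0.0203]
tcp_rot: [[-1.0, 0.015, 0.024], [-0.024, -0.006, -1.0], [-0.015, -1.0, 0.006]]
wrist_force: [0.4, 0.1, 0.6]
gripper_width: 0.0852
```

Run:
```python
from pw import *
look('w20',[]);s=sense();print(s['position'],s['wrist_force'])
```

```text
[ 0.6171 -0.3075  0.0206] [ 0.69214148 -0.30507273  0.16355361]
[ 0.61710877 -0.30749246  0.02059678] [ 0.5893338   0.04365052 -0.24828929]
```

View pics/w20.png

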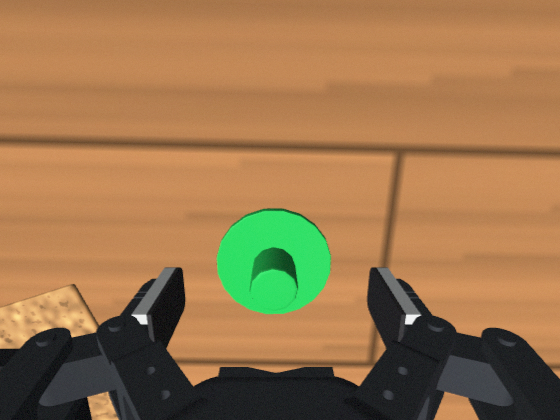

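The knob is centred between the jaws at (290,274). I'll close and lift.

Emit:
carry_out(plan=[[0,0,0,0],[0,0,0,0],[0,0,0,0],[0,0,0,0],[0,0,0,0],[0,0,0,0]], fingers=0, grip_force=30)

```text
time_s: 34.58
position: [0.6172, -0.3076, 0.0209]
tcp_rot: [[-1.0, 0.016, 0.024], [-0.024, -0.006, -1.0], [-0.015, -1.0, 0.007]]
wrist_force: [-2.7, 0.3, 4.7]
gripper_width: 0.0204
```

Emit:
carry_out(plan=[[0,0,0.03,0],[0,0,0.08,0],[0,0,0.13,0],[-0.03,0.05,0.14,0],[-0.06,0.1,0.14,0],[-0.098,0.149,0.14,0],[-0.098,0.149,0.125,0],[-0.098,0.149,0.125,0]])

```text
time_s: 35.58
position: [0.5192, -0.1587, 0.1452]
tcp_rot: [[-1.0, 0.015, 0.024], [-0.024, -0.006, -1.0], [-0.014, -1.0, 0.006]]
wrist_force: [-0.3, -0.4, 0.4]
gripper_width: 0.0207
```

Run:
```python
from pw import *
look('w21',[]);s=sense();print(s['position'],s['wrist_force'],s['gripper_width'])
for n in ('scene','side'):
    p=camera(n); np.save('pics/%s21.npy'%n,dict(p),allow_pickle=True)
    c=proj(p,[.519,-.158,.09]).astype(int); im=np.asarray(p['pixels'])[c[0]-50:c[0]+50,c[1]-40:c[1]+40]
    cv2.imwrite('pics/%s21c.png'%n,cv2.resize(im,None,fx=5,fy=5,interpolation=cv2.INTER_CUBIC)[...,::-1])
a=cv2.imread('pics/scene21c.png');b=cv2.imread('pics/side21c.png');cv2.imwrite('pics/x21.png',np.hstack([a,b]))
```

```text
[ 0.5197 -0.1592  0.1457] [ 0.59440447 -0.15629542  0.28846563]
[ 0.51973329 -0.15917917  0.14565074] [-0.37863838  0.02730127 -0.18168405] 0.020634282466685812
```

View pics/x21.png

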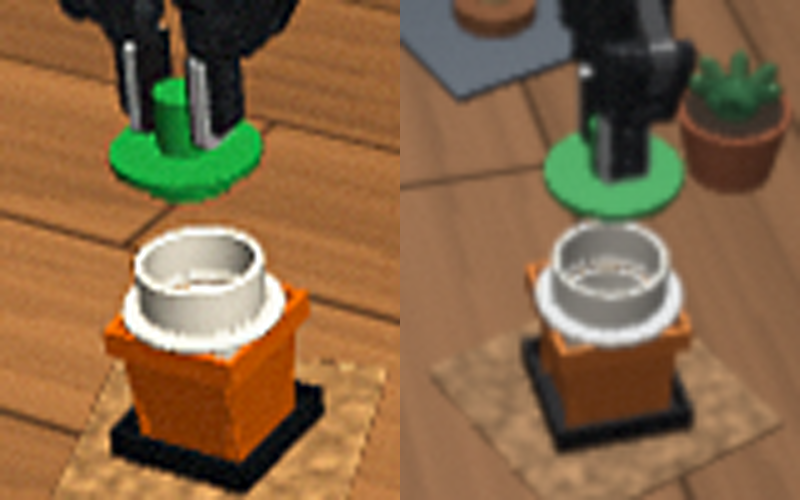

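View pics/w21.png

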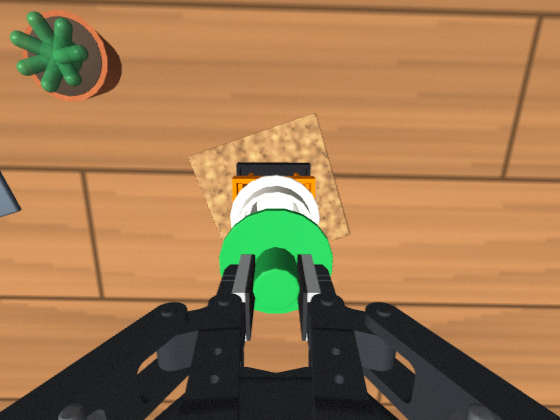

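Run:
```python
from pw import *
P=load('w21');q=C(P);im=np.asarray(P['pixels'])
t=np.linspace(0,2*np.pi,72)
def box(q,x,y,r,z):
    A=np.array([proj(q,[x+r*np.cos(a),y+r*np.sin(a),z]) for a in t]); return A.min(0).round(1),A.max(0).round(1)
for x in (.517,.52): print(x,'flange',box(q,x,-.158,.033,.069),'disc',box(q,x,-.158,.03,.1398))
cv2.imwrite('pics/w21c.png',cv2.resize(im[160:320,205:345],None,fx=5,fy=3.7,interpolation=cv2.INTER_CUBIC)[...,::-1])
for n in('scene21','side21'):
    p=load(n);i=np.asarray(p['pixels']).astype(int)
    m=(i[...,1]>i[...,0]+50)&(i[...,1]>i[...,2]+40); c=proj(p,[.519,-.158,.14]).astype(int)
    k=np.zeros_like(m);k[c[0]-25:c[0]+30,c[1]-22:c[1]+22]=1;r,cc=np.where(m&k);print(n,'disc obs',r.min(),r.max()+1,cc.min(),cc.max()+1,'model',box(p,.519,-.158,.03,.1398))
    w=(i.min(2)>120)&(np.ptp(i,axis=2)<30); c=proj(p,[.519,-.158,.07]).astype(int);k=np.zeros_like(m);k[c[0]-25:c[0]+25,c[1]-25:c[1]+25]=1;r,cc=np.where(w&k);print('flange obs',r.min(),r.max()+1,cc.min(),cc.max()+1,'model',box(p,.519,-.158,.033,.069),'collar',box(p,.519,-.158,.026,.089))
```

```text
0.517 flange (array([179.7, 229.2]), array([263.2, 317.5])) disc (array([213.8, 216.6]), array([316.3, 330. ]))
0.52 flange (array([175.6, 229.1]), array([259.7, 317.8])) disc (array([208. , 216.4]), array([311.6, 330.5]))
scene21 disc obs 135 159 200 230 model (array([139.6, 200.3]), array([154.7, 231.3]))
flange obs 165 190 203 235 model (array([169.4, 202.7]), array([186.9, 235.5])) collar (array([162.8, 205.2]), array([176.4, 231.3]))
side21 disc obs 216 235 283 310 model (array([216.3, 281.4]), array([234. , 309.6]))
flange obs 236 261 281 311 model (array([240.1, 279.7]), array([260. , 309.4])) collar (array([235.4, 283. ]), array([251. , 306.7]))
```

View pics/w21c.png

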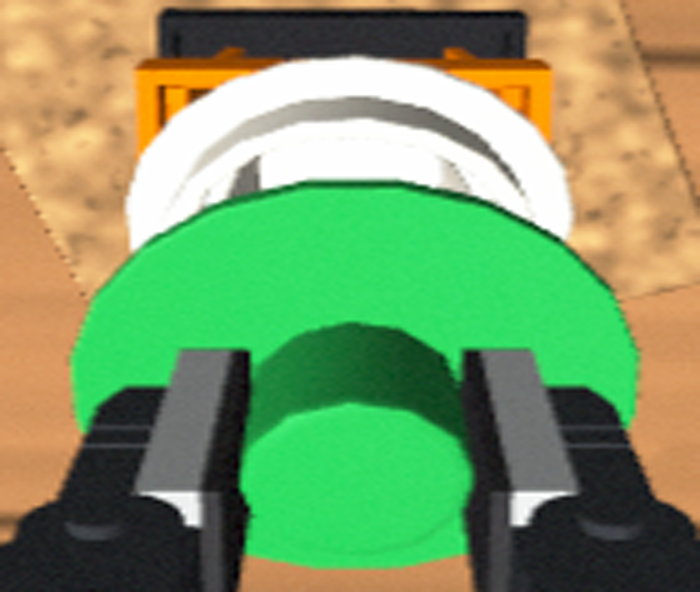

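The insert is at (0.520, −0.1593) and the cap at (0.5193, −0.1594), so they're aligned. I'll lower the cap to just above home.

Emit:
carry_out(plan=[[0.0005,0,-0.012,0],[0.0005,0,-0.024,0],[0.0005,0,-0.034,0],[0.0005,0,-0.04,0],[0.0005,0,-0.0435,0],[0.0005,0,-0.0445,0],[0.0005,0,-0.0445,0]])

```text
time_s: 36.6
position: [0.5206, -0.1595, 0.1017]
tcp_rot: [[-1.0, 0.016, 0.023], [-0.023, -0.007, -1.0], [-0.016, -1.0, 0.007]]
wrist_force: [-0.4, -0.1, -0.2]
gripper_width: 0.0207
```

Run:
```python
from pw import *
s=sense();print(s['position'],s['wrist_force'],s['gripper_width'])
```

```text
[ 0.52056497 -0.15954505  0.10167439] [-0.38608939 -0.05987907 -0.19280499] 0.020686110204718066
```

Emit:
carry_out(plan=[[0,0,-0.001,0],[0,0,-0.002,0],[0,0,-0.0025,0],[0,0,-0.0025,0]])

```text
time_s: 37.1
position: [0.521, -0.1596, 0.0999]
tcp_rot: [[-1.0, 0.017, 0.023], [-0.023, -0.007, -1.0], [-0.017, -1.0, 0.007]]
wrist_force: [-1.9, 0.4, 7.1]
gripper_width: 0.021
```

Run:
```python
from pw import *
s=sense();print(s['position'],s['wrist_force'],s['gripper_width'])
for n in ('scene','side'):
    p=camera(n)
    c=proj(p,[.519,-.158,.07]).astype(int); im=np.asarray(p['pixels'])[c[0]-50:c[0]+50,c[1]-40:c[1]+40]
    cv2.imwrite('pics/%s22c.png'%n,cv2.resize(im,None,fx=5,fy=5,interpolation=cv2.INTER_CUBIC)[...,::-1])
a=cv2.imread('pics/scene22c.png');b=cv2.imread('pics/side22c.png');cv2.imwrite('pics/x22.png',np.hstack([a,b]))
```

```text
[ 0.5209759  -0.15961591  0.09989631] [-1.93752372  0.37744528  7.06681154] 0.020964837613894297
```

View pics/x22.png

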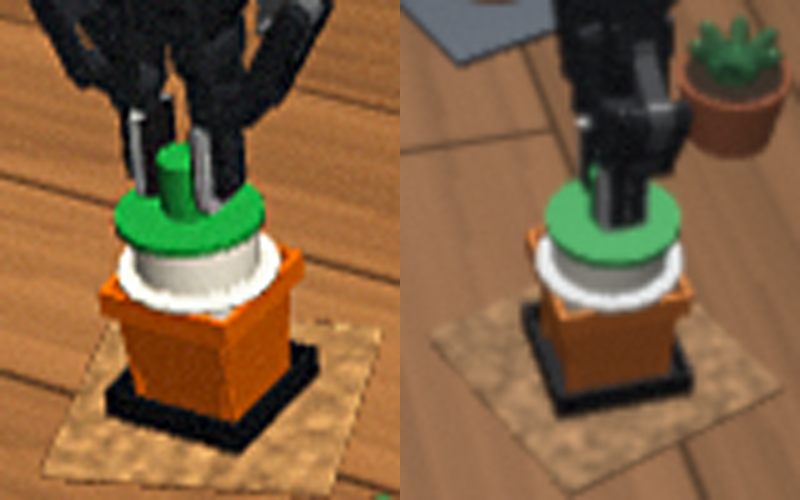

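Contact came at TCP z 0.0999, exactly the expected home height, with 7 N. I'll release and rise.

Emit:
carry_out(plan=[[0,0,0,0],[0,0,0,0],[0,0,0,0],[0,0,0.005,0],[0,0,0.03,0],[0,0,0.08,0],[0.04,0,0.12,0],[0.04,0,0.12,0]], fingers=100)

```text
time_s: 38.2
position: [0.5638, -0.1601, 0.2234]
tcp_rot: [[-0.999, 0.024, 0.023], [-0.023, -0.009, -1.0], [-0.024, -1.0, 0.01]]
wrist_force: [-1.0, -0.8, -1.2]
gripper_width: 0.0854
```

Run:
```python
from pw import *
look('w23',['tin','succulent','tamper']);s=sense();print(s['position'],s['wrist_force'],s['gripper_width'])
for n in ('scene','side'):
    p=camera(n);save(p,n+'23')
    c=proj(p,[.519,-.158,.07]).astype(int); im=np.asarray(p['pixels'])[c[0]-50:c[0]+50,c[1]-40:c[1]+40]
    cv2.imwrite('pics/%s23c.png'%n,cv2.resize(im,None,fx=5,fy=5,interpolation=cv2.INTER_CUBIC)[...,::-1])
    for o in('tin','succulent','tamper'):
        for r in landmark_of(p,o)[:1]: print(n,o,onz(p,r['centre'],0).round(3))
a=cv2.imread('pics/scene23c.png');b=cv2.imread('pics/side23c.png');cv2.imwrite('pics/x23.png',np.hstack([a,b]))
```

```text
[ 0.5618 -0.1597  0.221 ] [ 0.6376661  -0.15723712  0.36742328]
succulent 0.97 [120.  135.7] [ 0.6312 -0.0055  0.    ]
tamper 0.97 [197.2  11.1] [0.5397 0.1502 0.    ]
[ 0.5598892  -0.15941328  0.2187357 ] [ 0.36497383  0.43507984 -1.07017289] 0.08568563062637932
scene tin [0.472 0.296 0.   ]
scene succulent [ 0.633 -0.01   0.   ]
scene tamper [0.528 0.145 0.   ]
side tin [0.47  0.326 0.   ]
side succulent [0.638 0.003 0.   ]
side tamper [0.539 0.141 0.   ]
```

View pics/x23.png

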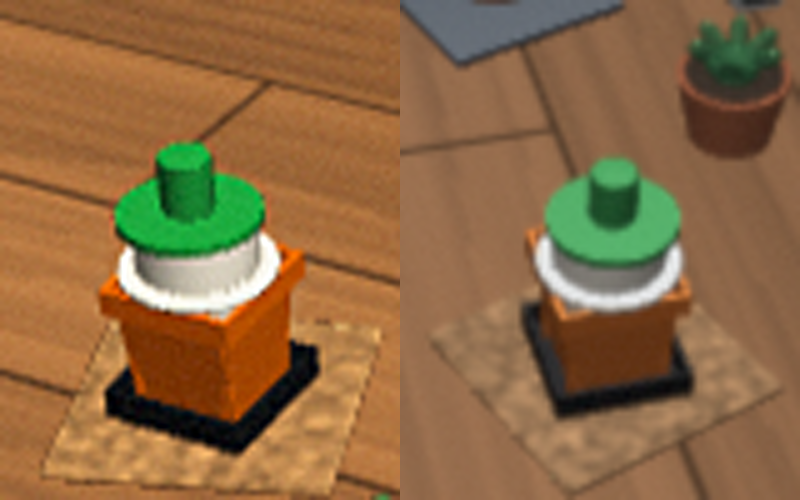

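View pics/w23.png

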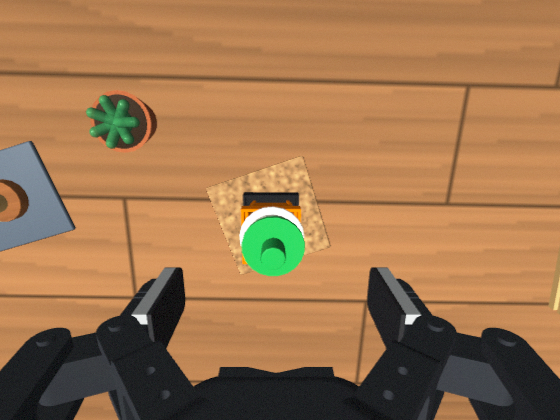

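View pics/scene23.png

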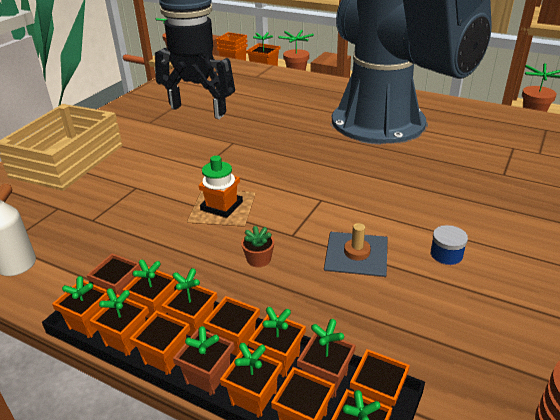

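The stack stands upright and centred on the mat, and the tamper is on the slate. The side camera's tin reading is 2 cm off its earlier value, so I'll compare the tin and succulent pixels directly before handing in.

Emit:
carry_out(plan=[[0,0,0,0],[0,0,0,0],[0,0,0,0],[0,0,0,0]])

```text
time_s: 39.3
position: [0.5609, -0.1596, 0.2198]
tcp_rot: [[-1.0, 0.017, 0.023], [-0.023, -0.007, -1.0], [-0.017, -1.0, 0.007]]
wrist_force: [0.5, 0.3, -0.3]
gripper_width: 0.0854
```

Run:
```python
from pw import *
p=camera('scene');save(p,'s24')
a=cv2.imread('pics/scene0.png').astype(int);b=cv2.imread('pics/s24.png').astype(int)
for n,(r0,r1,c0,c1) in dict(tin=(222,268,425,470),succ=(222,270,238,278),bg=(90,120,250,290)).items():
    d=np.abs(a-b)[r0:r1,c0:c1].max(2); print(n,'mean diff',d.mean().round(1),'>40:',(d>40).sum())
c=cv2.imread('pics/scene23.png').astype(int); d=np.abs(c-b)[150:225,185:260].max(2);print('stack',(d>40).sum())
sign_off()
```

```text
tin mean diff 5.0 >40: 0
succ mean diff 5.4 >40: 0
bg mean diff 85.6 >40: 775
stack 0
the job is handed in; nothing more can be done
```

The job is done and handed in at about 39 s of the 128 s allowed. I stood the tamper upright in the middle of the slate. On the mat I then built the stack in order: saucer, pot, insert, cap. I let go of everything and left the gripper open, well above the stack.

**Seating:** the insert and the cap made contact within 0.1 mm of their computed home heights, at about 7–8 N. The scene and side cameras show the stack upright, level and square, and it did not move between the last two scene pictures. The saucer measured within about 1.5 mm of the mat's centre, and the tamper within about 2 mm of the slate's centre.

**Bystanders:** the scene pixels around the tin and the succulent match the first picture, apart from noise.

**Checks that disagreed:**
- The network's last side-view reading for the tin was about 2 cm off. I trusted the unchanged scene pixels instead.
- The wrist camera's scale was about 2% off, so I corrected it using the known sizes of the mat and slate.
- An early two-view height for the pot's rim read 5–8 mm too high. The rim's measured size and a closer view agreed with 58 mm.

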